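Restock the water-softener unit with full cartridges

TASK

Restock the water-softener unit: first turn its stopcock lever fully shut, then feel by lifting which of the look-alike cartridges are full (heavy) and stand each full one upright in a compartment of its own in the unit's bay, so that its sprung seat goes down, and put every spent (light) one into the grey reject tray. When all are sorted, turn the stopcock fully open again; leave the other things on the worktop where they are.

Things in the scene. Friction and masses are not known exactly. Their poses are not given: they have to be found in the camera images.
- unit: the water-softener unit, a white fixed base at the back of the free worktop: a shallow open bay with the pipework and stopcock beyond its +y end. Origin at the worktop; its x points away from the robot at yaw 0, its y runs along the bay towards the stopcock. Turned up to 9 degrees
- bay (a point): centre of the bay, 10 mm above the worktop; axes as the unit's. The bay is a row of three open compartments, centred at y = -78, 0 and +78 mm of this point, each 66 mm along x and 74 mm along y inside; walls and dividers 4 mm thick, their tops 26 mm above the worktop
- seat (a point): middle of the sprung grey floor plate of the bay's middle compartment; the other two are alike. Each lies 16 mm above the worktop and sinks 6 mm to its stop under more than about 2 N: a full cartridge sinks it, a spent one does not
- stopcock (a joint): angle of the quarter-turn stopcock lever about its vertical axis, rad: 0 at the shut stop (lever points across the pipe, along the unit's -x), 1.571 at the open stop (lever in line with the pipe, along the unit's +y); it opens clockwise seen from above. Stiff enough (about 0.12 N m) to stay where it is left; about 2 to 3 N at the tip turns it
- stopcock_axis (a point): point on the lever's turning axis at the mid-height of its grip, 80 mm above the worktop
- lever_tip (a point): on the lever's grip, 64 mm out from the axis and 10 mm short of its end. The grip is a dark rubber-covered bar 12 mm wide and 20 mm tall (70 to 90 mm above the worktop) from 20 to 74 mm from the axis, free underneath there down to the unit's base block (26 mm high, up to 45 mm from the axis) and the pipe (up to 64 mm high, running along the unit's y)
- reject_tray: grey open tray, 160 mm along its x, 92 mm along its y, 26 mm high, walls 4 mm, fixed at the right of the worktop; room for two cartridges side by side along its x; origin at the centre of its underside
- tray_place (a point): centre of the reject tray's sprung floor, 16 mm above the worktop; axes as the tray's
- tray_floor (a joint): how far the reject tray's sprung floor has sunk, m: 0 up, 0.006 down at its stop; two spent cartridges leave it up, one full cartridge (more than about 2.3 N) sinks it
- cartridge_a: white plastic softener cartridge, an upright cylinder 48 mm across and 52 mm tall with grey bands; origin at the centre of its underside, z along its axis. All look alike: a full one weighs 290 to 350 g, a spent one 70 to 90 g, which only lifting tells. May be absent
- cartridge_b: white plastic softener cartridge, an upright cylinder 48 mm across and 52 mm tall with grey bands; origin at the centre of its underside, z along its axis. All look alike: a full one weighs 290 to 350 g, a spent one 70 to 90 g, which only lifting tells. May be absent
- cartridge_c: white plastic softener cartridge, an upright cylinder 48 mm across and 52 mm tall with grey bands; origin at the centre of its underside, z along its axis. All look alike: a full one weighs 290 to 350 g, a spent one 70 to 90 g, which only lifting tells. May be absent
- cartridge_d: white plastic softener cartridge, an upright cylinder 48 mm across and 52 mm tall with grey bands; origin at the centre of its underside, z along its axis. All look alike: a full one weighs 290 to 350 g, a spent one 70 to 90 g, which only lifting tells. May be absent
- cartridge_e: white plastic softener cartridge, an upright cylinder 48 mm across and 52 mm tall with grey bands; origin at the centre of its underside, z along its axis. All look alike: a full one weighs 290 to 350 g, a spent one 70 to 90 g, which only lifting tells. May be absent
- keys: bunch of keys, 8 mm thick, lying flat; a bystander to leave alone (origin under its centre)
- pen: pen, 145 mm long, 9 mm thick; a bystander to leave alone (origin under its centre)
- tape_measure: round tape measure, 56x88x19 mm; a bystander to leave alone (origin under its centre)
- battery: battery, 50 mm long, 15 mm thick; a bystander to leave alone (origin under its centre)
- candle: candle in a glass, 76 mm across, 90 mm tall; a bystander to leave alone (origin under its centre)
- scent_oil: small dropper bottle, 33 mm across, 102 mm tall; a bystander to leave alone (origin under its centre)

How it is judged:
By the outcome, as a careful person would: the job done as asked, in the order asked, and still so for the second after the job is handed in, with the robot touching nothing.
Of cartridge_a, cartridge_b, cartridge_c, cartridge_d, cartridge_e only 4 to 5 are there at a start; the rules pass over those that are not, and their reading is None.
At some moment in a run one of cartridge_a, cartridge_b, cartridge_c, cartridge_d, cartridge_e may be knocked a few centimetres aside while the robot is not near it.
It also fails if it takes over 208 s, if anything falls off the work surface, if the arm or the gripper's body presses on something with over 40 N, if the wrist force passes 120 N, or if a joint passes its speed limit or range.

ROBOT

A 6-joint arm with a two-finger parallel gripper is mounted at the origin on a cart in front of the work surface, level with it; the furniture and walls round the work are solid. World frame = base frame: x ahead of the robot, y to its left, z up, the work surface at z = 0. Lengths are in m, angles in rad, forces in N, time in s.
With the tool pointing down it reaches from about 0.2 to 0.875 m from the base axis. Payload 3.4 kg.
Tool frame: the origin (TCP) lies between the finger pads; the fingertips stand 19 mm ahead of it and the grasp point (between the pads) is the TCP; y points along the fingers, z is the direction in which the jaws open and shut, and the axes are right-handed (so a half turn about y gives the same grasp; the last joint's range is limited). The gripper opens to 94 mm and grips with 3 to 60 N. Pads are 16 mm wide; open, the fingers measure 119 mm over their backs; the gripper's body (75 mm by 177 mm) begins 78 mm behind the grasp point.
Start: joints at [1.052, 0.276, 1.505, -0, 1.361, -0.121], TCP at [0.223, 0.53, 0.19] pointing down, gripper open.
Joint ranges: [-2.89, 2.89], [-0.75, 2.08], [0.22, 2.7], [-1.18, 4.32], [0.11, 2.71], [-2.7, 2.7]. Speed limits (rad/s): [2.57, 2.57, 3.14, 3.14, 3.14, 3.14].

INTERFACE

Orientations are given as [roll, pitch, yaw] about the fixed x, y, z axes, in that order (R = Rz(yaw) Ry(pitch) Rx(roll)).
In Python, from plant import robot gives the robot as it stands.
- The arm moves only by the tool apply_moves, never from a script. Its argument "increments" is text: rows parted by semicolons, each of 6 numbers parted by spaces: the shift along the tool's x, y, z in mm, then the turn, a rotation vector about the tool's x, y, z in degrees. In form: tx ty tz rx ry rz; .... A call has 1 to 12 rows; each row shifts and turns the commanded pose from where the row before left it, along the tool's axes as they then stand; what a row does not reach is not made up. A row lasts 1/8 s, in which the tool goes at most 62.5 mm and 10.7 degrees, less where a joint would pass 70% of its speed; a pose out of reach is approached as far as the arm can. A call is refused whole if a number of a shift passes 62.5 or a number of a turn 10.7, either way. A call with a gripper value outside its range is refused whole. "fingers" is the closure, from -1 (fully open) to 1 (shut), so that 0 is half open, set as the call begins (left out, the last holds). The fingers move at their own pace and stop on an object; "force" is the grip in N (left out, the last holds). Time passes only in rows, so rows that do not move let the fingers close. It gives the time, the measured TCP pose, the force and the opening at its end, in the units of the state.
- robot.state(): the state, without advancing time (a new reading comes with each control period).
- robot.camera(name): name is "scene" or "top" or "wrist"; returns a dict with "pixels" (400x640x3 uint8, blue, green, red), "intrinsics" (3x3 intrinsics, pixels), "k1" (the pictures are not rectified: a ray, as slopes to the right and down, at radius r is drawn at 1 + k1 r^2 times it, then the intrinsics apply), "position" and "rotation" of the camera in the world. Camera axes: x right, y up, looking along -z (the intrinsics and any distortion apply to the point x, -y, -z); pixel columns grow to the right and rows downward; lengths in m; the calibration is good to about 2 mm. A picture is of the moment at which its call begins. There is no depth.
- robot.finish_job(): hands the job in, once; it reports no verdict.
The state is a dict: "time_s": time; "joint_pos": joint angles; "qvel": joint speeds; "joint_efforts": joint torques, N m; "eef_pos": TCP position; "ee_rot": TCP orientation; "force": force on the tool from outside, world axes, zero at the start; "moment": the same for the moment, N m; "opening": finger opening in m.
Only numpy, scipy, OpenCV 4.12 (cv2) and the standard library are available. Lean on these libraries where they do the work, as an engineer would, in place of code of your own. Each camera call takes 0.05 s, during which the arm holds its last target.

## Working session

There is one attempt and no reset: what is moved stays moved. The work goes in short steps, Python scripts to look and compute and a tool call to move; the robot and the scene stay as the last step left them, time stands still between calls to the robot, and variables do not carry over. Pictures are saved under pics/ and viewed, and the job is handed in when it is done.

Besides the shell and the picture viewer there is one more tool, called after "Call:" by a JSON object that holds its "method" and its "body", one argument or row to a line. apply_moves: Moves the arm, as the interface text tells. Its arguments: {"type":"object","properties":{"increments":{"type":"string"},"fingers":{"type":"number"},"force":{"type":"number"}},"required":["increments"]}

```bash
ls; mkdir -p pics
python3 - <<'E'
from plant import robot
import cv2
s=robot.state(); print(s)
for n in("scene","top","wrist"):
    c=robot.camera(n); cv2.imwrite(f"pics/{n}0.png",c["pixels"]); print(n,c["intrinsics"],c["k1"],c["position"],c["rotation"])
E
```

```text
pics
{'time_s': 0.0, 'joint_pos': array([ 1.05199582e+00,  2.76560365e-01,  1.50613122e+00, -7.35843484e-06,
        1.36070033e+00, -1.20972817e-01]), 'qvel': array([ 0.0009814 ,  0.00064912,  0.0010976 ,  0.00029719, -0.00092467,
        0.00260252]), 'joint_efforts': array([-3.69385807e-04, -4.04597712e+01, -2.37221324e+01,  7.01191672e-02,
        3.45905428e-02, -1.16919882e-04]), 'eef_pos': array([0.22245593, 0.52956936, 0.18962529]), 'ee_rot': array([-1.57258331e+00,  2.09989643e-04, -3.97826331e-01]), 'force': array([ 0.43044974, -0.60515144,  0.4396926 ]), 'moment': array([-0.0134139 ,  0.03947851, -0.01707799]), 'opening': 0.09360868392607867}
scene [[391.86471363   0.         321.36013965]
 [  0.         391.86471363 200.02322963]
 [  0.           0.           1.        ]] 0.00013817414362151518 [ 0.01263072 -0.02920964  0.74780082] [ 0.69191845  0.00458802 -1.77352275]
top [[369.27885425   0.         318.82531795]
 [  0.         369.27885425 198.63984237]
 [  0.           0.           1.        ]] -0.019375277938922394 [ 0.39884925 -0.13916041  0.90952968] [ 1.43387692e-01 -6.26953197e-05 -1.56852568e+00]
wrist [[347.96845067   0.         321.6271974 ]
 [  0.         347.96845067 200.26769658]
 [  0.           0.           1.        ]] -0.034213395113426026 [0.16021633 0.5560383  0.38367012] [-2.31872235e-01  6.23770226e-04  1.17389080e+00]
```

View pics/scene0.png

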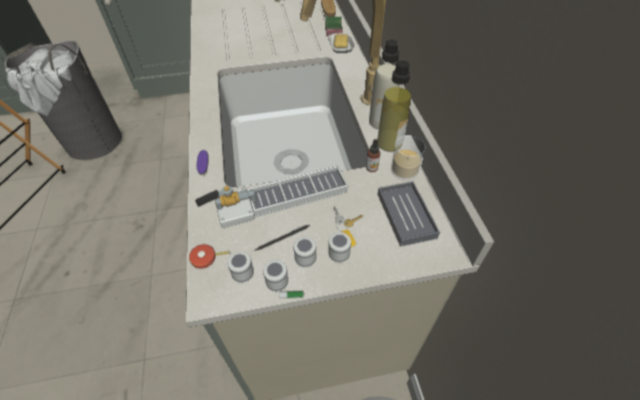

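View pics/top0.png

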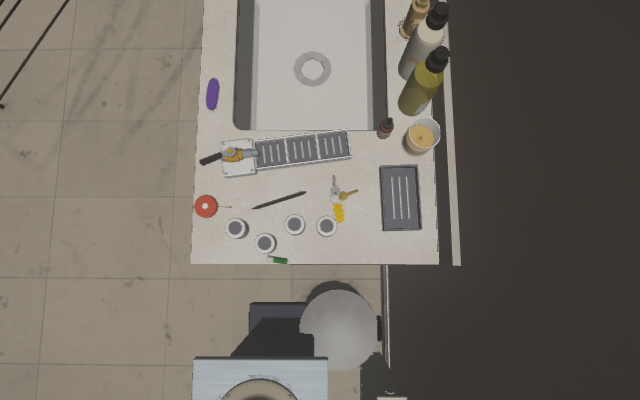

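View pics/wrist0.png

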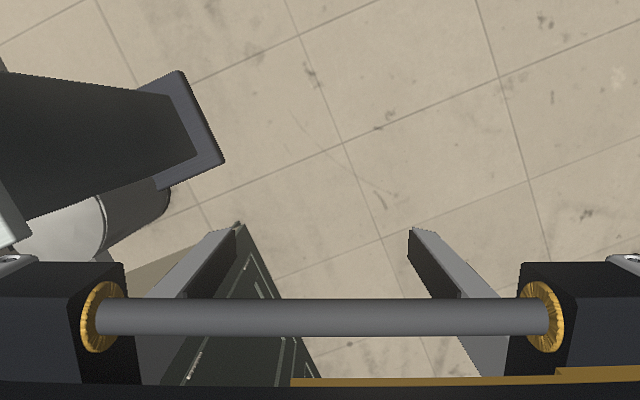

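```bash
cat > h.py <<'E'
import numpy as np, cv2
from scipy.spatial.transform import Rotation as Ro
def R(e): return Ro.from_euler('xyz',e).as_matrix()
def proj(c,P):
    p=R(c["rotation"]).T@(np.asarray(P,float)-c["position"]); u=np.array([p[0]/-p[2],-p[1]/-p[2]])
    u=u*(1+c["k1"]*(u@u)); K=c["intrinsics"]; return K[:2,:2]@u+K[:2,2]
def ray(c,uv):
    K=c["intrinsics"]; d=(np.asarray(uv,float)-K[:2,2])/np.array([K[0,0],K[1,1]]); u=d.copy()
    for _ in range(20): u=d/(1+c["k1"]*(u@u))
    return R(c["rotation"])@np.array([u[0],-u[1],-1.])
def onz(c,uv,z):
    d=ray(c,uv); return c["position"]+d*(z-c["position"][2])/d[2]
E
python3 - <<'E'
from plant import robot
from h import *
import pickle
C={n:robot.camera(n) for n in("scene","top","wrist")}
pickle.dump(C,open("C0.pkl","wb"))
for n in C: print(n,proj(C[n],[.2225,.5296,.19]),proj(C[n],[0,0,0]))
t=C["top"]
for nm,uv,z in [("c1",(236,228),.052),("c2",(264,243),.052),("c3",(294,224),.052),("c4",(327,226),.052),("tipcorner",(201,161),.08),("axis",(233,155),.08),("frontedge",(320,264),0),("leftedge",(192,264),0),("bayR",(348,145),.026),("sink",(300,131),0),("tray",(400,198),.026)]: print(nm,onz(t,uv,z).round(3))
for nm,uv,z in [("c1",(239,259),.052),("c2",(275,268),.052),("c3",(305,244),.052),("c4",(339,240),.052)]: print(nm,onz(C["scene"],uv,z).round(3))
for n,k in(("top",(190,120,270,150)),("scene",(180,160,270,150))):
    x,y,w,h=k; cv2.imwrite(f"pics/{n}0c.png",cv2.resize(C[n]["pixels"][y:y+h,x:x+w],None,fx=2.9,fy=2.9,interpolation=cv2.INTER_CUBIC))
E
```

```text
scene [-147.30728015  428.30661403] [305.63763549 541.20717522]
top [-33.09165322 343.7014088 ] [257.95410302 426.45068296]
wrist [320.84024139 236.40323397] [-154.07862607  181.33037131]
c1 [0.453 0.053 0.052]
c2 [ 0.419 -0.013  0.052]
c3 [ 0.463 -0.081  0.052]
c4 [ 0.459 -0.158  0.052]
tipcorner [0.606 0.133 0.08 ]
axis [0.62 0.06 0.08]
frontedge [ 0.37  -0.142  0.   ]
leftedge [0.369 0.169 0.   ]
bayR [ 0.66  -0.211  0.026]
sink [ 0.705 -0.09   0.   ]
tray [ 0.528 -0.335  0.026]
c1 [0.459 0.055 0.052]
c2 [ 0.423 -0.015  0.052]
c3 [ 0.467 -0.084  0.052]
c4 [ 0.462 -0.157  0.052]
```

View pics/top0c.png

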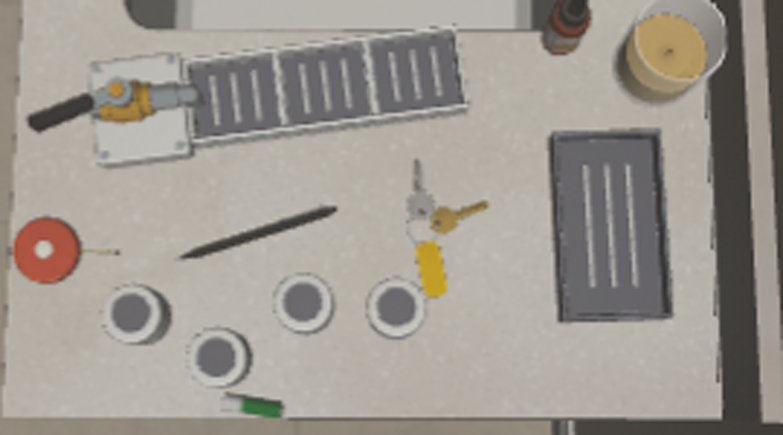

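View pics/scene0c.png

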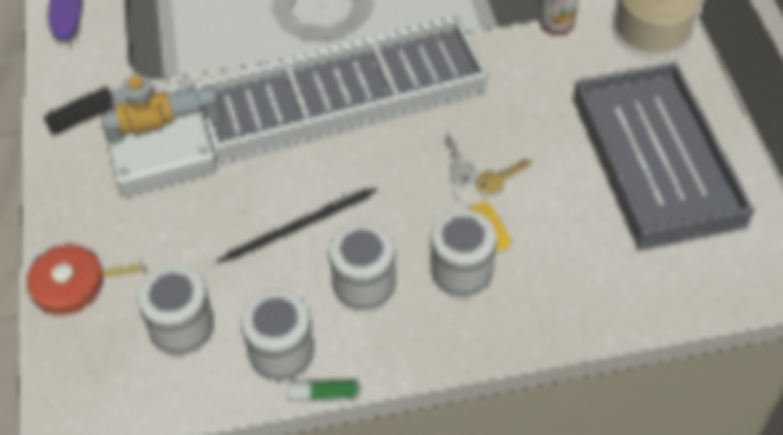

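Run:
```python
import pickle
from h import *
C=pickle.load(open("C0.pkl","rb"))
for n,k in(("top",(195,122,160,60)),("scene",(190,165,165,65)),("tt",(370,155,65,85)),("ts",(370,175,75,75))):
    x,y,w,h=k; m={"tt":"top","ts":"scene"}.get(n,n); f=5 if n in C else 6; im=cv2.resize(C[m]["pixels"][y:y+h,x:x+w],None,fx=f,fy=f,interpolation=cv2.INTER_CUBIC)
    for i in range(0,w,10): cv2.putText(im,str(x+i),(i*f,8),0,.3,(0,0,255)); cv2.line(im,(i*f,10),(i*f,14),(0,0,255))
    for i in range(0,h,10): cv2.putText(im,str(y+i),(0,i*f+4),0,.3,(0,0,255))
    cv2.imwrite(f"pics/z_{n}.png",im)
```

```text
(no output)
```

View pics/z_top.png

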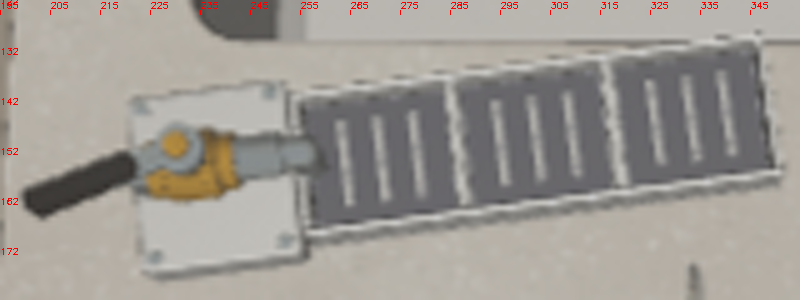

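View pics/z_scene.png

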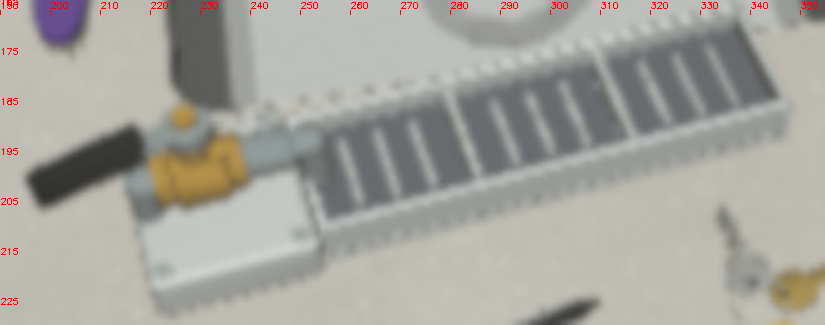

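View pics/z_tt.png

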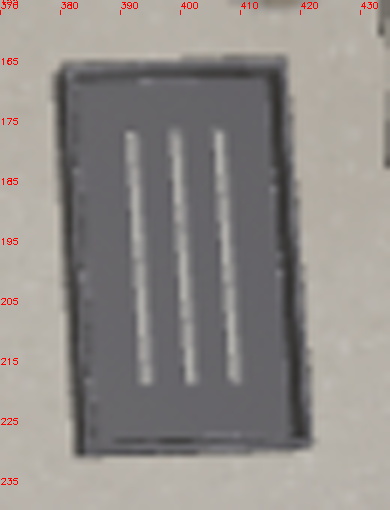

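View pics/z_ts.png

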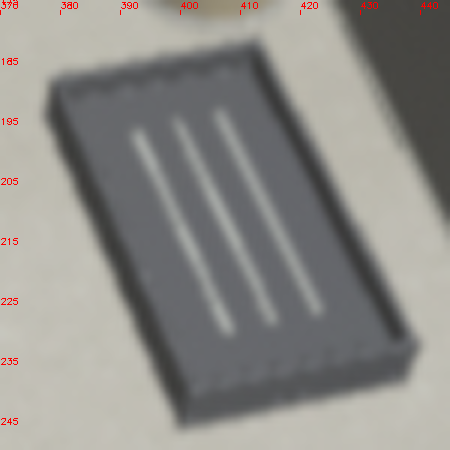

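```bash
cat > fit.py <<'E'
import pickle
from h import *
from scipy.optimize import least_squares
C=pickle.load(open("C0.pkl","rb")); t,s=C["top"],C["scene"]
T=[((254.4,141),(37,119,26)),((346.6,129.6),(37,-119,26)),((350.8,157.2),(-37,-119,26)),((256,169.6),(-37,119,26)),
((272,153.6),(0,78,16)),((303,149.6),(0,0,16)),((333.6,145.6),(0,-78,16))]
S=[((346.4,185),(-37,-119,26)),((338.6,168.6),(37,-119,26)),((254.4,210),(-37,119,26))]
def W(p,q): 
    c,n=np.cos(p[2]),np.sin(p[2]); return np.array([p[0]+(c*q[0]-n*q[1])/1e3,p[1]+(n*q[0]+c*q[1])/1e3,q[2]/1e3])
for nm,L in(("top",[(t,*a) for a in T]),("scene",[(s,*a) for a in S]),("both",[(t,*a) for a in T]+[(s,*a) for a in S])):
    f=lambda p:np.concatenate([proj(c,W(p,q))-uv for c,uv,q in L])
    r=least_squares(f,[.65,-.09,.1]); print(nm,r.x.round(4),np.degrees(r.x[2]).round(2),r.fun.round(1))
a=onz(t,(201.6,163),.09);b=onz(t,(221,154.6),.09);print("lever top",a,b,np.degrees(np.arctan2(*(a-b)[1::-1])))
a=onz(s,(190+38/5,165+193/5),.08);b=onz(s,(190+140/5,165+147/5),.08);print("lever sc",a,b,np.degrees(np.arctan2(*(a-b)[1::-1])))
# stripe along lever dirs; knob two-view triangulation
d1,d2=ray(t,(231,150.6)),ray(s,(190+183/5,165+117/5)); 
k=np.linalg.lstsq(np.c_[d1,-d2],s["position"]-t["position"],rcond=None)[0]; print("knob",t["position"]+k[0]*d1,s["position"]+k[1]*d2)
# tray
TT=[((370+62/6,155+66/6),(80,46,26)),((370+285/6,155+58/6),(80,-46,26)),((370+310/6,155+445/6),(-80,-46,26)),((370+78/6,155+455/6),(-80,46,26)),((370+184/6,155+257/6),(0,0,16))]
SS=[((370+50/6,175+82/6),(80,46,26)),((370+258/6,175+42/6),(80,-46,26)),((370+415/6,175+345/6),(-80,-46,26)),((370+180/6,175+393/6),(-80,46,26))]
for nm,L in(("top",[(t,*a) for a in TT]),("scene",[(s,*a) for a in SS])):
    f=lambda p:np.concatenate([proj(c,W(p,q))-uv for c,uv,q in L])
    r=least_squares(f,[.52,-.33,.1]); print("tray",nm,r.x.round(4),np.degrees(r.x[2]).round(2),r.fun.round(1))
E
python3 fit.py
```

```text
top [ 0.6503 -0.098   0.1313] 7.52 [-1.6 -0.4  1.4 -1.   1.4  0.1 -0.1 -0.1 -0.6  0.3 -0.5  0.4 -0.1  0.5]
scene [ 0.6512 -0.0974  0.1132] 6.48 [ 1.9  1.5 -0.5 -2.5 -1.3  0.4]
both [ 0.6504 -0.0978  0.1264] 7.24 [-1.6 -0.7  1.4 -0.8  1.3  0.3 -0.3 -0.3 -0.7  0.1 -0.6  0.4 -0.1  0.6
  2.   1.2 -0.7 -2.7 -0.8  1.1]
lever top [0.59862311 0.128384   0.09      ] [0.61835135 0.0848516  0.09      ] 114.37932652833676
lever sc [0.60107653 0.13100928 0.08      ] [0.6188352  0.08603402 0.08      ] 111.54679071414252
knob [0.62985876 0.06411522 0.08260215] [0.6301233  0.06578508 0.08308654]
tray top [ 0.5303 -0.3374  0.0274] 1.57 [-0.1 -0.6  0.1 -0.1  0.2  0.7  0.5 -0.  -0.8  0. ]
tray scene [ 0.53   -0.3372  0.0191] 1.09 [-0.6 -0.9  0.1 -0.5  0.2  0.7  0.3  0.4]
```

```bash
cat > plan.py <<'E'
import sys
from plant import robot
from h import *
def plan(x,y,z,yaw,rotfirst=False):
    s=robot.state(); Rm=R(s["ee_rot"]); d=(np.array([x,y,z])-s["eef_pos"])*1e3
    # desired R
    Rd=R([-np.pi/2,0,np.radians(yaw)]); rv=np.degrees(Ro.from_matrix(Rm.T@Rd).as_rotvec())
    print("t",s["time_s"].__round__(2),"pos",s["eef_pos"].round(4),"yaw",np.degrees(s["ee_rot"]).round(1),"F",s["force"].round(1),"op",round(s["opening"],4),"j",s["joint_pos"].round(2))
    print("shift(now axes)",(Rm.T@d).round(1),"shift(after rot)",(Rd.T@d).round(1),"rot",rv.round(1),"len",np.linalg.norm(d).round(0))
if len(sys.argv)>1: plan(*map(float,sys.argv[1:5]))
E
python3 plan.py .6075 .1136 .15 -67
```

```text
t 0.3 pos [0.2227 0.53   0.1902] yaw [-90.    0.  -22.8] F [-0.2 -0.3 -0.5] op 0.094 j [ 1.05  0.28  1.51  0.    1.36 -0.12]
shift(now axes) [ 516.1   40.3 -234.7] shift(after rot) [533.6  40.2 191.6] rot [ 0.  44.2  0. ] len 568.0
```

Call:
{"method": "apply_moves", "body": {
  "increments": "43 0 -19.5 0 0 0;43 0 -19.5 0 0 0;43 0 -19.5 0 0 0;43 0 -19.5 0 0 0;43 0 -19.5 0 0 0;43 0 -19.5 0 0 0;43 0 -19.5 0 0 0;43 0 -19.5 0 0 0;43 0 -19.5 0 0 0;43 0 -19.5 0 0 0;43 0 -19.5 0 0 0;43 0 -19.5 0 0 0",
  "fingers": -0.2,
  "force": 15
}}

```text
time_s: 1.8
eef_pos: [0.6088, 0.1133, 0.1904]
ee_rot: [-1.57, 0.0, -0.398]
force: [0.5, 0.4, 0.1]
opening: 0.0564
```

Call:
{"method": "apply_moves", "body": {
  "increments": "0 8 0 0 8.8 0;0 8 0 0 8.8 0;0 8 0 0 8.8 0;0 8 0 0 8.8 0;0 8 0 0 9 0;0 0 0 0 0 0;0 0 0 0 0 0"
}}

```text
time_s: 2.68
eef_pos: [0.608, 0.1145, 0.1507]
ee_rot: [-1.57, -0.0, -1.167]
force: [-1.3, -0.2, 0.9]
opening: 0.0563
```

```bash
python3 plan.py .6075 .1136 .085 -67
python3 - <<'E'
from plant import robot
import cv2,pickle
C={n:robot.camera(n) for n in("scene","wrist")}
pickle.dump(C,open("C1.pkl","wb"))
for n in C: cv2.imwrite(f"pics/{n}1.png",C[n]["pixels"])
E
```

```text
t 2.67 pos [0.608  0.1145 0.1507] yaw [-90.   -0.  -66.9] F [-1.3 -0.2  0.9] op 0.0563 j [ 0.07  0.36  1.47  0.    1.3  -0.33]
shift(now axes) [ 0.6 65.7 -0.9] shift(after rot) [ 0.6 65.7 -0.8] rot [-0.   0.1  0. ] len 66.0
```

View pics/wrist1.png

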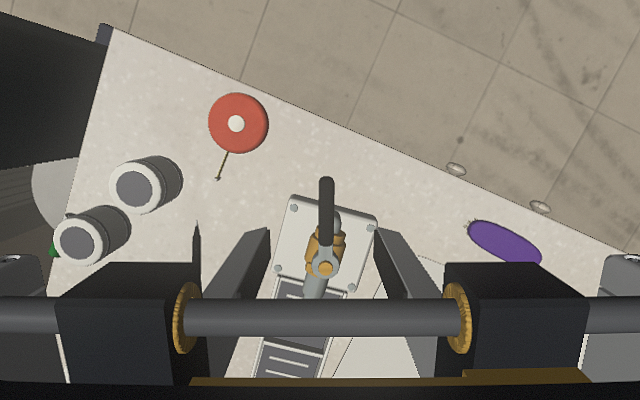

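View pics/scene1.png

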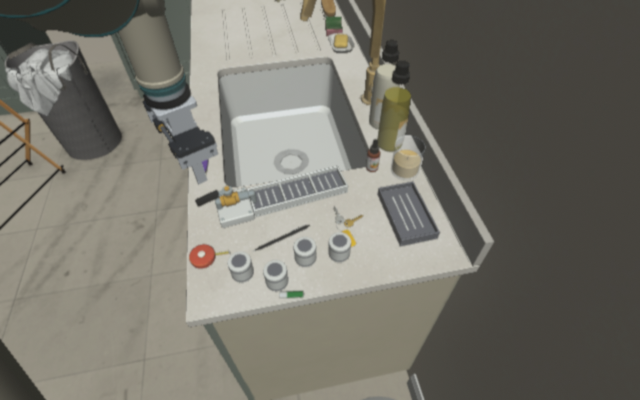

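Call:
{"method": "apply_moves", "body": {
  "increments": "0 22 0 0 0 0;0 22 -1 0 0 0;0 22 0 0 0 0;0 0 0 0 0 0"
}}

```text
time_s: 3.28
eef_pos: [0.6056, 0.114, 0.0832]
ee_rot: [-1.574, 0.001, -1.168]
force: [0.4, -0.5, -0.3]
opening: 0.0567
```

Call:
{"method": "apply_moves", "body": {
  "increments": "0 0 0 0 0 0;0 0 0 0 0 0;0 0 0 0 0 0;0 0 0 0 0 0;0 0 0 0 0 0;0 0 0 0 0 0",
  "fingers": 1,
  "force": 15
}}

```text
time_s: 4.03
eef_pos: [0.6069, 0.1141, 0.0845]
ee_rot: [-1.571, 0.0, -1.169]
force: [0.3, -0.7, -0.8]
opening: 0.0014
```

```bash
python3 plan.py .6075 .1136 .085 -67
python3 - <<'E'
from plant import robot
import cv2,pickle
C={n:robot.camera(n) for n in("scene","wrist")}
for n in C: cv2.imwrite(f"pics/{n}2.png",C[n]["pixels"])
E
```

```text
t 4.03 pos [0.6069 0.1141 0.0845] yaw [-90.   0. -67.] F [ 0.3 -0.7 -0.8] op 0.0014 j [ 0.07  0.41  1.57  0.    1.16 -0.33]
shift(now axes) [ 0.7 -0.5  0.4] shift(after rot) [ 0.7 -0.5  0.4] rot [-0.  0. -0.] len 1.0
```

View pics/wrist2.png

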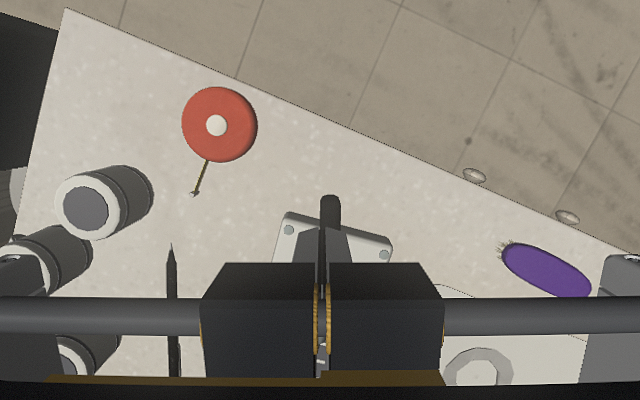

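Run:
```python
import cv2
from plant import robot
from h import *
im=cv2.imread("pics/wrist2.png")[170:290,220:440]; cv2.imwrite("pics/w2z.png",cv2.resize(im,None,fx=3.6,fy=3.6,interpolation=cv2.INTER_CUBIC))
im=cv2.imread("pics/scene2.png")[100:260,140:340]; cv2.imwrite("pics/s2z.png",cv2.resize(im,None,fx=3.6,fy=3.6,interpolation=cv2.INTER_CUBIC))
c=robot.camera("wrist")
for P in [(.629,.063,.08),(.600,.131,.09),(.600,.131,.07),(.6069,.1141,.0845),(.6069,.1141,.065)]: print(P,proj(c,P))
```

```text
(0.629, 0.063, 0.08) [323.29448322 316.42337993]
(0.6, 0.131, 0.09) [323.43551473 208.34849233]
(0.6, 0.131, 0.07) [323.28634615 200.14732882]
(0.6069, 0.1141, 0.0845) [322.89351978 236.07962492]
(0.6069, 0.1141, 0.065) [322.8002508 226.0565567]
```

View pics/w2z.png

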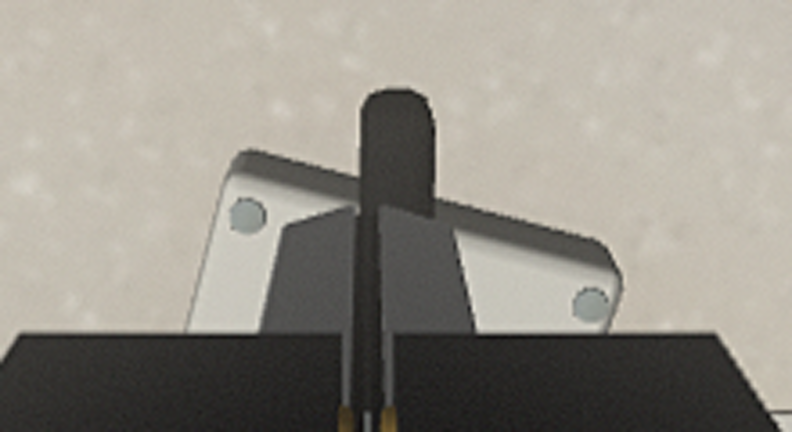

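View pics/s2z.png

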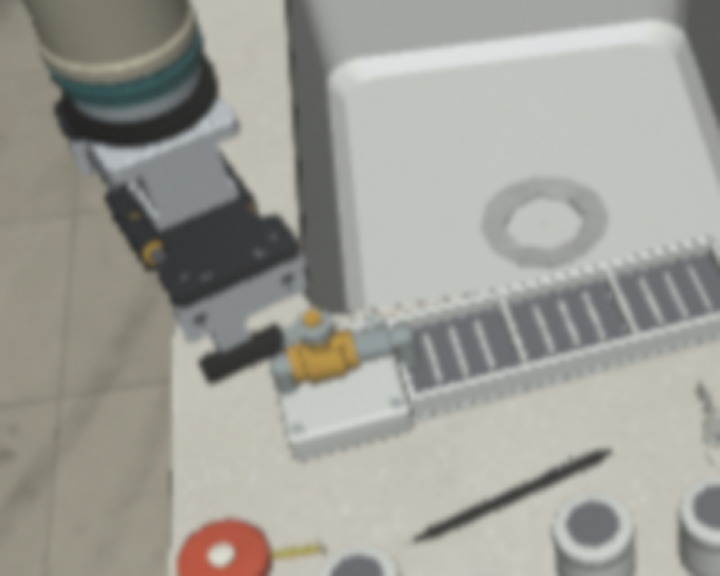

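Run:
```python
import pickle
from h import *
s=pickle.load(open("C0.pkl","rb"))["scene"]
for P in [(.607,.114,.065),(.607,.114,.0845),(.6,.131,.09),(.6,.131,.07),(.6,.131,.05)]:
    p=proj(s,P); print(P,p.round(1),((p-[140,100])*3.6).round(0))
```

```text
(0.607, 0.114, 0.065) [207.  204.6] [241. 377.]
(0.607, 0.114, 0.0845) [204.9 199. ] [234. 357.]
(0.6, 0.131, 0.09) [196.5 201.1] [203. 364.]
(0.6, 0.131, 0.07) [198.7 206.8] [211. 385.]
(0.6, 0.131, 0.05) [200.9 212.3] [219. 404.]
```

Run:
```python
import pickle
from plant import robot
from h import *
C=pickle.load(open("C0.pkl","rb")); w1=pickle.load(open("C1.pkl","rb"))["wrist"]; w2=robot.camera("wrist")
cv2.imwrite("pics/w3.png",w2["pixels"])
def tri(L):
    A=np.zeros((3,3));b=np.zeros(3)
    for c,uv in L:
        d=ray(c,uv);d/=np.linalg.norm(d);M=np.eye(3)-np.outer(d,d);A+=M;b+=M@c["position"]
    p=np.linalg.solve(A,b); return p.round(4),[(proj(c,p)-uv).round(1) for c,uv in L]
tip=[(C["top"],(200.5,162)),(C["scene"],(197,203.5)),(w1,(326,177)),(w2,(330.5,194.5))]
print(tri(tip)); print(tri(tip[:2]));print(tri(tip[2:]));print(tri(tip[1:3]));print(tri([tip[0],tip[2]]))
print(w1["rotation"],w2["rotation"],w1["position"],w2["position"])
```

```text
(array([0.603 , 0.1355, 0.0767]), [array([-0.1,  0.5]), array([-1.1,  0.7]), array([1.1, 1.8]), array([0.4, 3.4])])
(array([0.6036, 0.1338, 0.0782]), [array([0.5, 0.1]), array([-0.5, -0.1])])
(array([0.6027, 0.1353, 0.0673]), [array([ 0.4, -0.1]), array([-0.6,  0.1])])
(array([0.6025, 0.1347, 0.0776]), [array([-0.8,  0.5]), array([0.1, 2.7])])
(array([0.603 , 0.1359, 0.0764]), [array([-0.2,  0.6]), array([1.3, 1.2])])
[-2.32015084e-01 -2.28799760e-04  4.04212383e-01] [-0.23176668  0.00047556  0.40245669] [0.58087398 0.17618026 0.34479773] [0.57991994 0.17582077 0.27838055]
```

Run:
```python
from plant import robot
from h import *
s=robot.state(); c=robot.camera("wrist"); Rm=R(s["ee_rot"])
for q in [(-8,19,0),(-8,0,0),(8,19,0),(8,0,0),(-8,10,0),(-8,19,12.5),(-8,-20,12.5)]:
    print(q,proj(c,s["eef_pos"]+Rm@np.array(q)/1e3).round(1))
print(proj(c,(.603,.1355,.09)))
```

```text
(-8, 19, 0) [322.8 214.1]
(-8, 0, 0) [322.9 222.9]
(8, 19, 0) [322.8 238. ]
(8, 0, 0) [322.9 248.8]
(-8, 10, 0) [322.9 218.1]
(-8, 19, 12.5) [342.5 214.2]
(-8, -20, 12.5) [346.8 234.1]
[331.5484059  203.20133389]
```

Run:
```python
import cv2
a=cv2.imread("pics/wrist1.png")[150:310,160:480];cv2.imwrite("pics/w1z.png",cv2.resize(a,None,fx=2.5,fy=2.5,interpolation=cv2.INTER_CUBIC))
```

```text
(no output)
```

View pics/w1z.png

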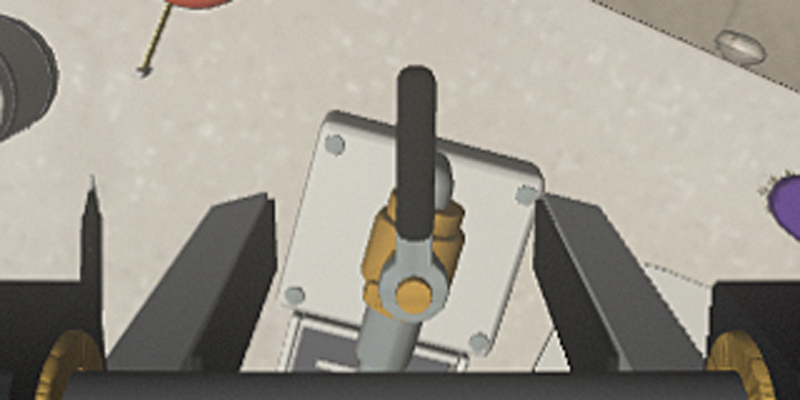

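Call:
{"method": "apply_moves", "body": {
  "increments": "0 0 0 0 0 0;0 0 0 0 0 0;0 0 0 0 0 0;0 0 0 0 0 0",
  "fingers": 0.1
}}

```text
time_s: 4.78
eef_pos: [0.6069, 0.1141, 0.0845]
ee_rot: [-1.571, 0.0, -1.169]
force: [0.1, -0.3, 0.0]
opening: 0.0371
```

Run:
```python
from plant import robot
import cv2,numpy as np
o=[]
for n,(x,y) in(("scene",(140,120)),("wrist",(220,140)),("top",(150,100))):
    c=robot.camera(n)["pixels"][y:y+130,x:x+200]; o.append(cv2.resize(c,None,fx=3,fy=3,interpolation=cv2.INTER_CUBIC))
cv2.imwrite("pics/a4.png",o[0]);cv2.imwrite("pics/b4.png",o[1]);cv2.imwrite("pics/c4.png",o[2])
```

```text
(no output)
```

View pics/a4.png

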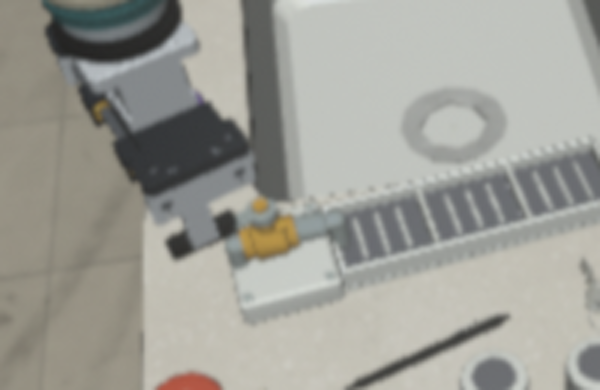

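View pics/b4.png

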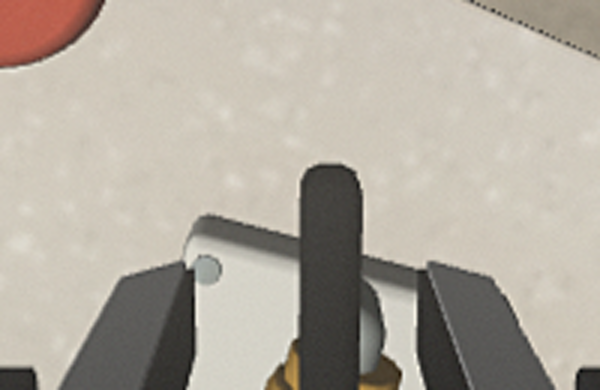

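View pics/c4.png

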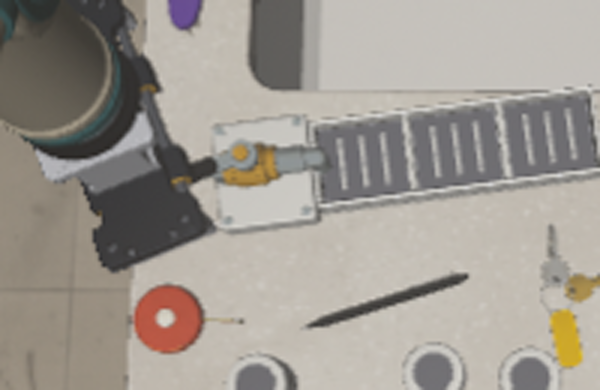

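Call:
{"method": "apply_moves", "body": {
  "increments": "0 0 4.5 0 0 0;0 6 0 0 0 0;0 6 0 0 0 0;0 0 0 0 0 0"
}}

```text
time_s: 5.42
eef_pos: [0.6103, 0.1158, 0.0715]
ee_rot: [-1.573, 0.001, -1.169]
force: [0.2, -0.6, 0.2]
opening: 0.0423
```

```bash
cat > snap.py <<'E'
import sys
from plant import robot
import cv2
# name x y w h f tag
n,x,y,w,h,f,tag=sys.argv[1],*map(int,sys.argv[2:6]),float(sys.argv[6]),sys.argv[7]
c=robot.camera(n)["pixels"][y:y+h,x:x+w]; cv2.imwrite(f"pics/{tag}.png",cv2.resize(c,None,fx=f,fy=f,interpolation=cv2.INTER_CUBIC))
s=robot.state(); print(s["time_s"],s["eef_pos"].round(4),s["force"].round(1),round(s["opening"],4))
E
python3 snap.py wrist 220 140 200 130 3 b5; python3 snap.py scene 140 120 200 130 3 a5
```

```text
5.475 [0.6106 0.1158 0.0719] [ 0.7 -0.2 -0. ] 0.042
5.525 [0.6109 0.1159 0.0722] [ 0.4 -0.   0.6] 0.042
```

View pics/b5.png

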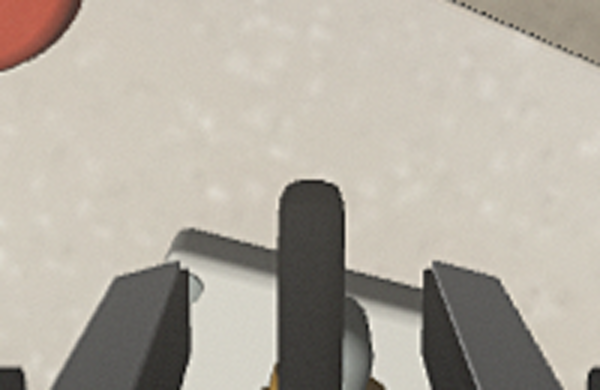

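View pics/a5.png

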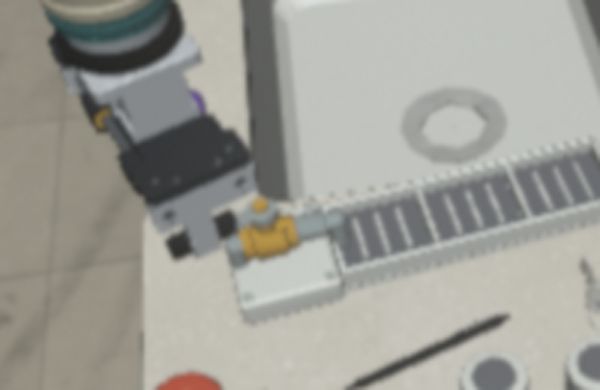

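Call:
{"method": "apply_moves", "body": {
  "increments": "0 6 -1 0 0 0;0 0 0 0 0 0;0 0 0 0 0 0;0 0 0 0 0 0;0 0 0 0 0 0;0 0 0 0 0 0",
  "fingers": 1
}}

```text
time_s: 6.28
eef_pos: [0.6106, 0.1157, 0.0666]
ee_rot: [-1.57, 0.0, -1.169]
force: [1.1, 0.4, -1.5]
opening: 0.012
```

Call:
{"method": "apply_moves", "body": {
  "increments": "0.5 0 -7.4 0 -8 0;0.5 0 -7.4 0 -8 0;0.5 0 -7.4 0 -8 0;0.5 0 -7.4 0 -8 0"
}}

```text
time_s: 6.78
eef_pos: [0.5883, 0.0974, 0.0666]
ee_rot: [-1.569, -0.001, -0.606]
force: [3.0, 1.4, -3.0]
opening: 0.0118
```

Call:
{"method": "apply_moves", "body": {
  "increments": "0.5 0 -7.4 0 -8 0;0.5 0 -7.4 0 -8 0;0.5 0 -7.4 0 -8 0;0.5 0 -7.4 0 -8 0;0.5 0 -7.4 0 -8 0;0 0 0 0 0 0"
}}

```text
time_s: 7.52
eef_pos: [0.5794, 0.0621, 0.0666]
ee_rot: [-1.57, -0.003, 0.085]
force: [4.2, 2.6, -4.5]
opening: 0.0117
```

```bash
python3 plan.py .578 .059 .0666 7.5;python3 snap.py top 150 100 200 130 3 c6
```

```text
t 7.53 pos [0.5794 0.0621 0.0666] yaw [-90.   -0.2   4.9] F [ 4.2  2.6 -4.5] op 0.0117 j [-0.01  0.38  1.68  0.    1.08 -1.67]
shift(now axes) [-1.6 -0.  -3. ] shift(after rot) [-1.8 -0.  -2.9] rot [-0.  -2.6  0.2] len 3.0
7.575 [0.5793 0.0623 0.0666] [ 5.5  1.2 -5. ] 0.0119
```

View pics/c6.png

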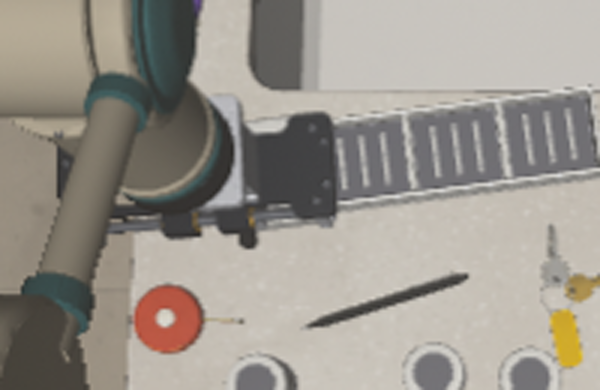

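Call:
{"method": "apply_moves", "body": {
  "increments": "0 0 -3 0 -3 0;0 0 -3 0 -3 0;0 0 0 0 0 0"
}}

```text
time_s: 7.95
eef_pos: [0.5796, 0.0607, 0.0666]
ee_rot: [-1.563, -0.004, 0.187]
force: [4.5, 9.8, -3.0]
opening: 0.0121
```

Call:
{"method": "apply_moves", "body": {
  "increments": "0 0 -3 0 -2 0;0 0 -3 0 -2 0;0 0 0 0 0 0"
}}

```text
time_s: 8.32
eef_pos: [0.5801, 0.0605, 0.0665]
ee_rot: [-1.553, -0.006, 0.254]
force: [4.2, 23.3, -2.9]
opening: 0.0128
```

```bash
python3 plan.py .578 .059 .0666 7.5
```

```text
t 8.32 pos [0.5801 0.0605 0.0665] yaw [-89.   -0.3  14.6] F [ 4.2 23.3 -2.9] op 0.0128 j [-0.03  0.38  1.68  0.02  1.09 -1.86]
shift(now axes) [-2.4 -0.1 -0.9] shift(after rot) [-2.3 -0.1 -1.2] rot [-1.   7.1  0.3] len 3.0
```

Call:
{"method": "apply_moves", "body": {
  "increments": "0 0 6 0 4 0;0 0 0 0 0 0;0 0 0 0 0 0;0 0 0 0 0 0",
  "fingers": 0
}}

```text
time_s: 8.82
eef_pos: [0.5779, 0.0554, 0.0665]
ee_rot: [-1.571, 0.001, 0.192]
force: [-0.7, -0.5, -0.0]
opening: 0.0465
```

Call:
{"method": "apply_moves", "body": {
  "increments": "0 -20 0 0 0 0;0 -40 0 0 0 0;0 -40 0 0 0 0;0 0 0 0 0 0"
}}

```text
time_s: 9.32
eef_pos: [0.5805, 0.0554, 0.17]
ee_rot: [-1.573, -0.007, 0.192]
force: [0.6, -0.2, -0.2]
opening: 0.0475
```

```bash
python3 plan.py .43 -.1 .06 0;python3 snap.py scene 140 120 200 140 3 a7; python3 snap.py wrist 0 0 640 400 1 b7
```

```text
t 9.32 pos [0.5805 0.0554 0.17  ] yaw [-90.1  -0.4  11. ] F [ 0.6 -0.2 -0.2] op 0.0475 j [-0.02  0.3   1.53 -0.    1.31 -1.79]
shift(now axes) [-178.1  108.9 -123.7] shift(after rot) [-150.5  110.  -155.4] rot [ 0.1 11.   0.4] len 243.0
9.375 [0.5789 0.0554 0.1678] [-0.3 -0.3 -0.7] 0.047
9.425 [0.5778 0.0556 0.1663] [ 0.1  0.9 -0.8] 0.0471
```

View pics/a7.png

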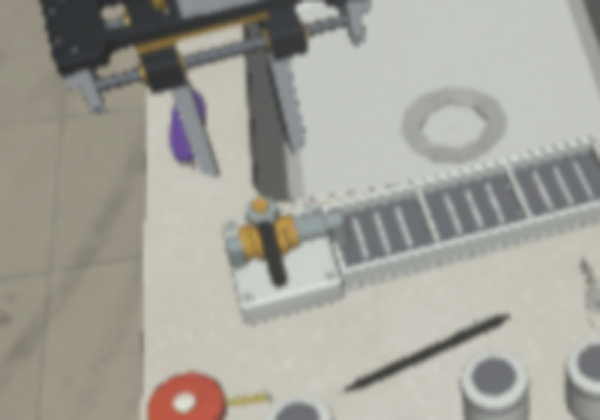

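View pics/b7.png

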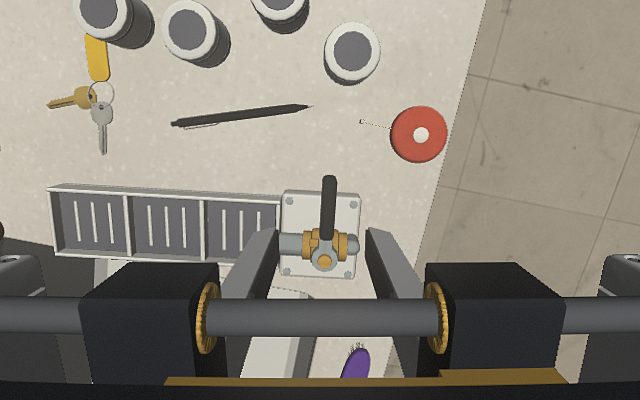

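```bash
cat > det.py <<'E'
from plant import robot
from h import *
import sys
def det(n,im=None,zc=.052):
    c=robot.camera(n); im=c["pixels"].astype(int); g=im.sum(2)/3
    m=((g<125)&(g>50)&(abs(im[...,0]-im[...,2])<30)).astype(np.uint8)
    k,l,st,ce=cv2.connectedComponentsWithStats(m); out=[]
    for i in range(1,k):
        x,y,w,h,a=st[i]
        if 100<a<420 and 8<w<26 and 8<h<26 and a>.6*w*h:
            p=onz(c,ce[i],zc); out.append(p[:2].round(4).tolist()+[ce[i].round(1).tolist(),int(a)])
    return out
if __name__=="__main__":
    for n in ("top","scene"):
        print(n); [print(" ",o) for o in det(n)]
    print("pen",[onz(robot.camera("top"),uv,.005).round(3) for uv in [(253,208),(290,196.5),(305,192)]])
E
python3 det.py
```

```text
top
  [0.4634, -0.0814, [294.0, 223.8], 112]
  [0.4597, -0.1567, [326.4, 225.5], 115]
  [0.4546, 0.0565, [234.6, 227.5], 117]
  [0.4193, -0.0134, [264.3, 242.8], 121]
scene
  [0.461, -0.1567, [339.1, 240.5], 103]
  [0.4648, -0.0817, [304.1, 245.1], 109]
  [0.456, 0.0565, [238.3, 260.2], 119]
  [0.4207, -0.0128, [274.2, 269.0], 123]
pen [array([0.506, 0.023, 0.005]), array([ 0.535, -0.068,  0.005]), array([ 0.546, -0.105,  0.005])]
```

Call:
{"method": "apply_moves", "body": {
  "increments": "0 0 0 0 10.1 0;0 0 0 0 10.1 0;0 0 0 0 10.1 0;0 0 0 0 10.1 0;0 0 0 0 10.1 0;0 0 0 0 10.1 0;0 0 0 0 10.1 0;0 0 0 0 10.1 0;0 0 0 0 10.1 0;0 0 0 0 10.1 0;0 0 0 0 0 0",
  "fingers": -0.4
}}

```text
time_s: 11.05
eef_pos: [0.5778, 0.056, 0.1657]
ee_rot: [-1.572, 0.0, -1.569]
force: [-0.1, 0.2, 1.1]
opening: 0.0658
```

```bash
python3 plan.py .464 -.0815 .10 -90
```

```text
t 11.05 pos [0.5778 0.056  0.1657] yaw [-90.1   0.  -89.9] F [-0.1  0.2  1.1] op 0.0658 j [-0.02  0.3   1.53  0.    1.31 -0.03]
shift(now axes) [ 137.2   65.8 -114. ] shift(after rot) [ 137.5   65.7 -113.8] rot [ 0.1  0.1 -0. ] len 190.0
```

Call:
{"method": "apply_moves", "body": {
  "increments": "34.3 0 -28.5 0 0 0;34.3 0 -28.5 0 0 0;34.3 0 -28.5 0 0 0;34.3 0 -28.5 0 0 0;0 33 0 0 0 0;0 33 0 0 0 0;0 0 0 0 0 0;0 0 0 0 0 0"
}}

```text
time_s: 12.05
eef_pos: [0.465, -0.0814, 0.1012]
ee_rot: [-1.57, -0.0, -1.569]
force: [-0.1, 0.1, 1.6]
opening: 0.0657
```

```bash
python3 plan.py .464 -.0815 .05 -90;python3 snap.py wrist 0 0 640 400 1 b8;python3 snap.py scene 180 160 220 150 3.5 a8
python3 - <<'E'
from plant import robot
from h import *
c=robot.camera("wrist"); s=robot.state()
print(proj(c,(.464,-.0815,.052)),proj(c,s["eef_pos"]))
E
```

```text
t 12.05 pos [ 0.465  -0.0814  0.1012] yaw [-89.9  -0.  -89.9] F [-0.1  0.1  1.6] op 0.0657 j [-0.32  0.19  1.86  0.    1.09 -0.32]
shift(now axes) [ 0.1 51.2 -1. ] shift(after rot) [ 0.1 51.2 -1. ] rot [-0.1  0.1  0. ] len 51.0
12.1 [ 0.4654 -0.0815  0.1016] [ 0.3 -0.3  0.4] 0.0658
12.15 [ 0.4655 -0.0815  0.1017] [0.9 1.4 0.2] 0.0658
[320.96331461 212.84589785] [323.25170654 235.23997728]
```

View pics/b8.png

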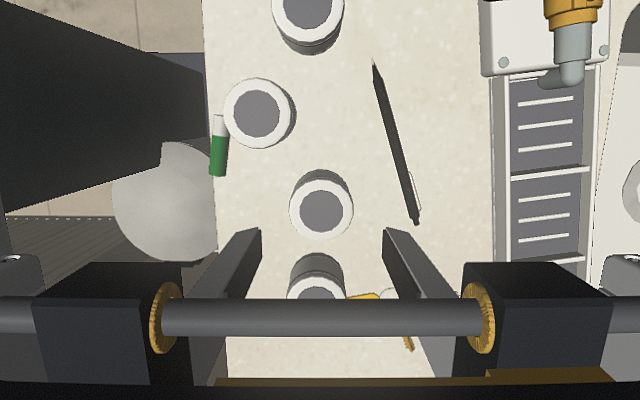

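View pics/a8.png

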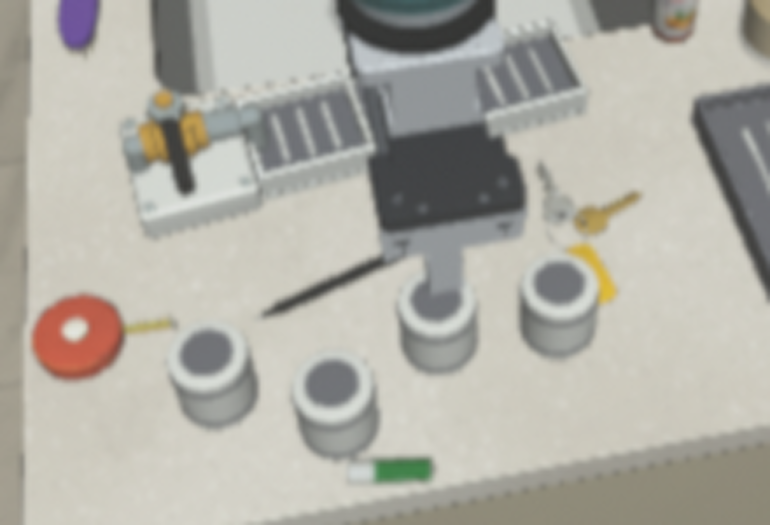

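Run:
```python
import pickle
from h import *
s=pickle.load(open("C0.pkl","rb"))["scene"]
for x in(.42,.432):
  for z in(.06,.08,.1,.12): print(x,z,proj(s,(x,-.0815,z)).round(1))
```

```text
0.42 0.06 [307.7 261.2]
0.42 0.08 [307.3 256. ]
0.42 0.1 [307.  250.6]
0.42 0.12 [306.7 244.9]
0.432 0.06 [306.6 256.2]
0.432 0.08 [306.3 250.9]
0.432 0.1 [305.9 245.4]
0.432 0.12 [305.6 239.7]
```

Call:
{"method": "apply_moves", "body": {
  "increments": "0 20 0 0 0 0;0 20 -1 0 0 0;0 20 0 0 0 0;0 10 0 0 0 0;0 0 0 0 0 0;0 0 0 0 0 0"
}}

```text
time_s: 12.95
eef_pos: [0.464, -0.0815, 0.0312]
ee_rot: [-1.569, -0.0, -1.57]
force: [0.5, 0.2, -0.5]
opening: 0.0659
```

```bash
python3 plan.py .464 -.0815 .012 -90;python3 snap.py wrist 160 120 320 200 2.4 b9;python3 snap.py scene 230 160 180 140 4 a9
```

```text
t 12.95 pos [ 0.464  -0.0815  0.0312] yaw [-89.9  -0.  -90. ] F [ 0.5  0.2 -0.5] op 0.0659 j [-0.32  0.27  1.96  0.    0.91 -0.32]
shift(now axes) [ 0.  19.2 -0.1] shift(after rot) [ 0.  19.2 -0. ] rot [-0.1  0.   0. ] len 19.0
13.0 [ 0.464  -0.0815  0.0313] [ 1.3 -0.2 -0.6] 0.066
13.05 [ 0.4639 -0.0815  0.0312] [ 0.   0.6 -0.4] 0.0658
```

View pics/b9.png

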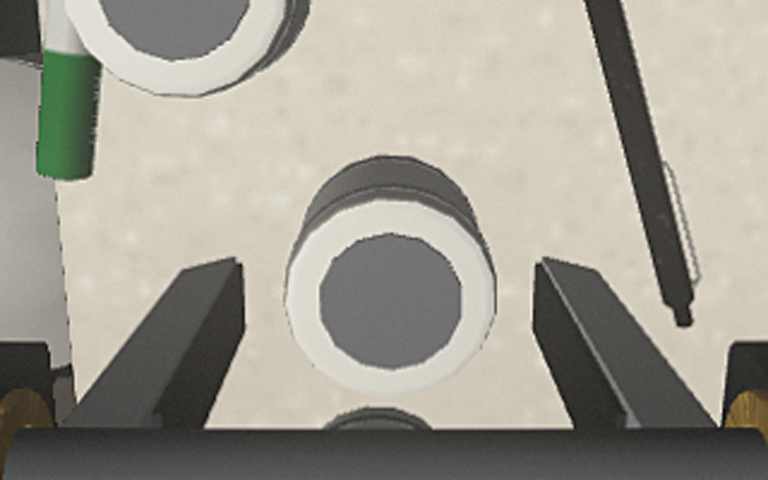

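View pics/a9.png

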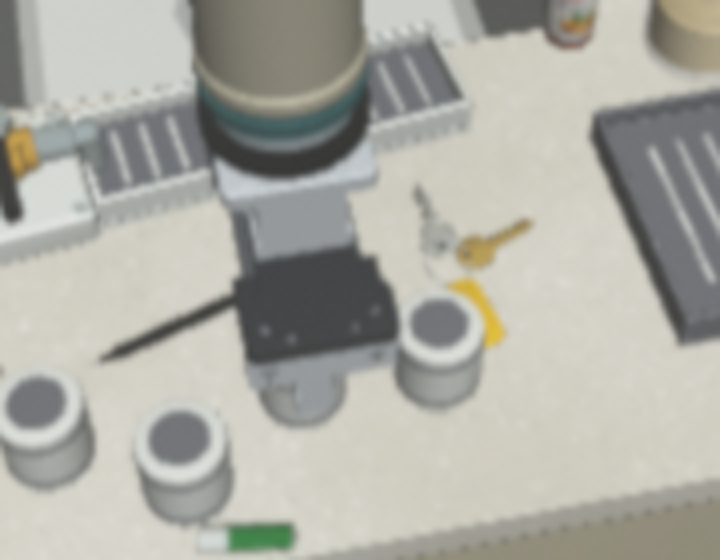

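Call:
{"method": "apply_moves", "body": {
  "increments": "0 10 0 0 0 0;0 8 0 0 0 0;0 0 0 0 0 0;0 0 0 0 0 0"
}}

```text
time_s: 13.55
eef_pos: [0.4632, -0.0812, 0.0123]
ee_rot: [-1.571, 0.0, -1.571]
force: [1.3, -0.4, 0.3]
opening: 0.0655
```

```bash
python3 plan.py .464 -.0815 .012 -90;python3 snap.py wrist 160 120 320 200 2.4 b10;python3 snap.py scene 230 160 180 140 4 a10
```

```text
t 13.55 pos [ 0.4632 -0.0812  0.0123] yaw [-90.   0. -90.] F [ 1.3 -0.4  0.3] op 0.0655 j [-0.32  0.3   1.98  0.    0.86 -0.32]
shift(now axes) [0.3 0.3 0.8] shift(after rot) [0.3 0.3 0.8] rot [ 0.  0. -0.] len 1.0
13.6 [ 0.4634 -0.0813  0.0125] [-0.  -0.1  0.5] 0.0656
13.65 [ 0.4634 -0.0813  0.0126] [ 0.  -0.4  0.2] 0.066
```

View pics/b10.png

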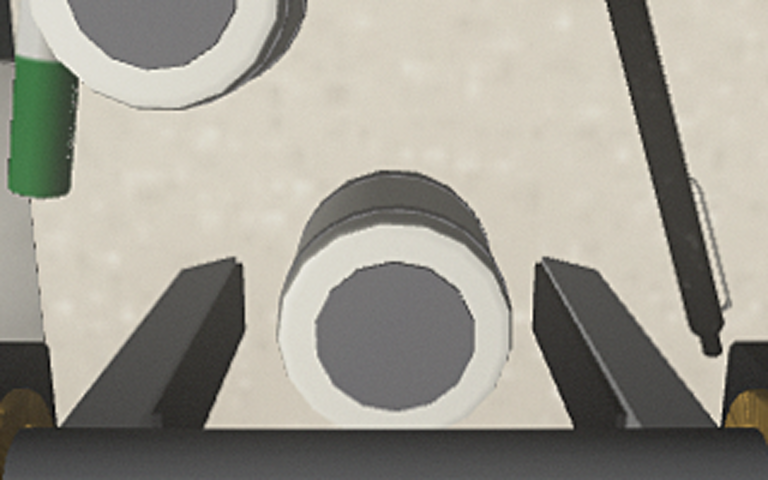

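View pics/a10.png

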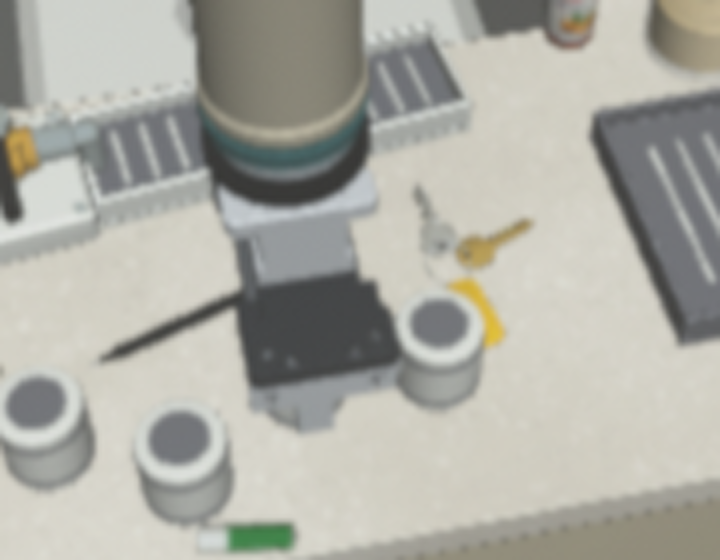

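Call:
{"method": "apply_moves", "body": {
  "increments": "0 7 0.5 0 0 0;0 0 0 0 0 0;0 0 0 0 0 0"
}}

```text
time_s: 14.02
eef_pos: [0.4637, -0.0812, 0.0054]
ee_rot: [-1.571, 0.0, -1.571]
force: [0.3, 0.5, -0.1]
opening: 0.0658
```

Call:
{"method": "apply_moves", "body": {
  "increments": "0 0 0 0 0 0;0 0 0 0 0 0;0 0 0 0 0 0;0 0 0 0 0 0",
  "fingers": 1,
  "force": 20
}}

```text
time_s: 14.52
eef_pos: [0.4641, -0.0813, 0.0056]
ee_rot: [-1.57, -0.0, -1.571]
force: [1.2, 0.2, 0.1]
opening: 0.0477
```

Call:
{"method": "apply_moves", "body": {
  "increments": "0 -10 0 0 0 0;0 -20 0 0 0 0;0 -20 0 0 0 0;0 0 0 0 0 0;0 0 0 0 0 0;0 0 0 0 0 0"
}}

```text
time_s: 15.28
eef_pos: [0.4628, -0.081, 0.0546]
ee_rot: [-1.573, 0.001, -1.571]
force: [0.0, -0.4, -3.3]
opening: 0.0477
```

```bash
cat > weigh.py <<'E'
from plant import robot
import numpy as np
F=[]
for i in range(8):
    robot.camera("wrist"); F.append(robot.state()["force"])
s=robot.state(); print(np.mean(F,0).round(2),np.std(F,0).round(2),s["joint_efforts"].round(2),round(s["opening"],4),s["eef_pos"].round(4))
E
python3 weigh.py;python3 snap.py scene 180 130 250 160 3 a11;python3 snap.py wrist 160 120 320 200 2.4 b11
```

```text
[-0.02 -0.   -3.25] [0.49 0.45 0.33] [ -0.   -34.76 -19.54   0.06   0.04  -0.  ] 0.048 [ 0.4637 -0.0812  0.0553]
15.725 [ 0.4637 -0.0812  0.0554] [ 0.2  1.2 -2.5] 0.0476
15.775 [ 0.4637 -0.0812  0.0554] [ 0.5  0.2 -2.2] 0.0478
```

View pics/a11.png

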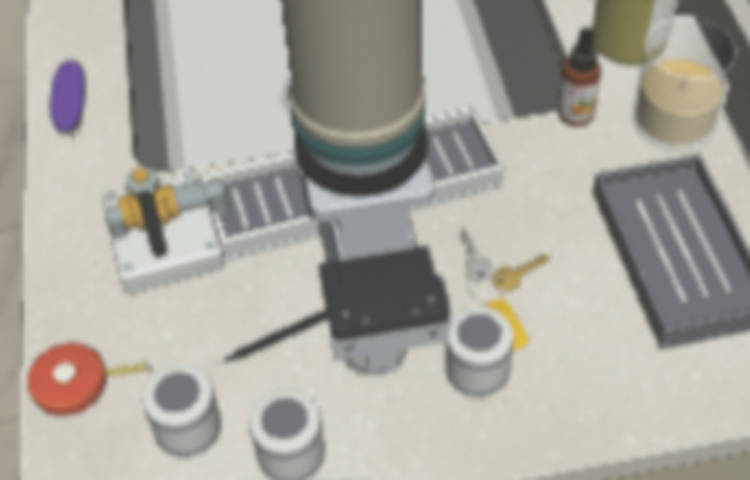

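View pics/b11.png

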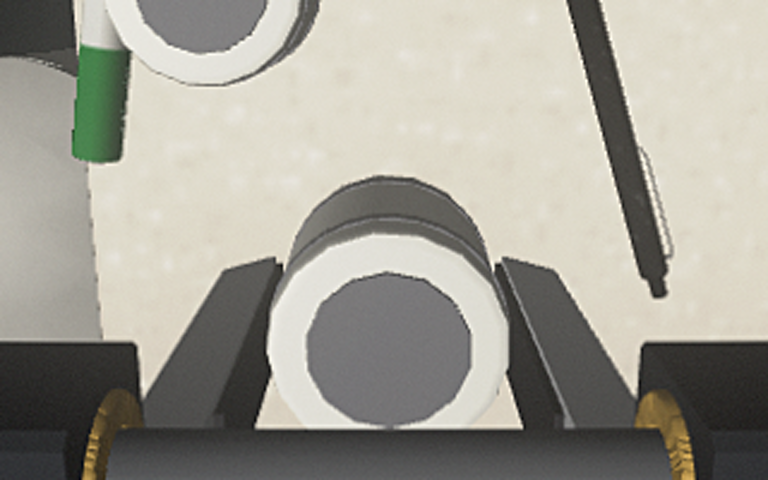

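Call:
{"method": "apply_moves", "body": {
  "increments": "0 -20 0 0 0 0;23.5 0 49 0 0 0;23.5 0 49 0 0 0;23.5 0 49 0 0 0;23.5 0 49 0 0 0;0 0 0 0 -7.5 0;0 0 0 0 0 0;0 0 0 0 0 0"
}}

```text
time_s: 16.77
eef_pos: [0.659, -0.1748, 0.0752]
ee_rot: [-1.572, 0.001, -1.441]
force: [-0.4, -1.1, -3.2]
opening: 0.0478
```

```bash
python3 plan.py .6605 -.1753 .03 -82.5;python3 snap.py scene 200 110 250 160 3 a12
```

```text
t 16.77 pos [ 0.659  -0.1748  0.0752] yaw [-90.    0.  -82.6] F [-0.4 -1.1 -3.2] op 0.0478 j [-0.36  0.51  1.43  0.    1.21 -0.49]
shift(now axes) [ 0.7 45.2  1.5] shift(after rot) [ 0.7 45.2  1.4] rot [ 0.  -0.1 -0. ] len 45.0
16.825 [ 0.6591 -0.1748  0.0755] [ 0.1 -0.3 -3. ] 0.0476
```

View pics/a12.png

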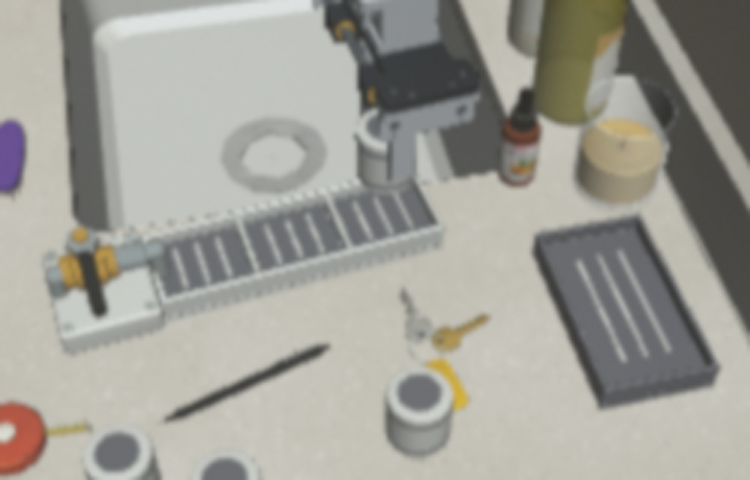

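Call:
{"method": "apply_moves", "body": {
  "increments": "0.7 0 1.5 0 0 0;0 15 0 0 0 0;0 15 0 0 0 0;0 12 0 0 0 0;0 6 0 0 0 0;0 0 0 0 0 0"
}}

```text
time_s: 17.58
eef_pos: [0.6609, -0.1756, 0.0266]
ee_rot: [-1.572, 0.001, -1.44]
force: [0.0, -0.2, -2.8]
opening: 0.0479
```

```bash
python3 plan.py .6605 -.1753 .016 -82.5;python3 snap.py scene 200 110 250 160 3 a13;python3 snap.py wrist 160 100 320 200 2.4 b13
```

```text
t 17.57 pos [ 0.6609 -0.1756  0.0266] yaw [-90.1   0.  -82.5] F [ 0.  -0.2 -2.8] op 0.0479 j [-0.36  0.55  1.48  0.    1.11 -0.49]
shift(now axes) [-0.4 10.6 -0.4] shift(after rot) [-0.4 10.6 -0.4] rot [ 0.1  0.  -0. ] len 11.0
17.625 [ 0.6614 -0.1757  0.0273] [-0.1  0.5 -2.7] 0.0479
17.675 [ 0.6617 -0.1759  0.0277] [-0.3  0.2 -2.7] 0.0474
```

View pics/a13.png

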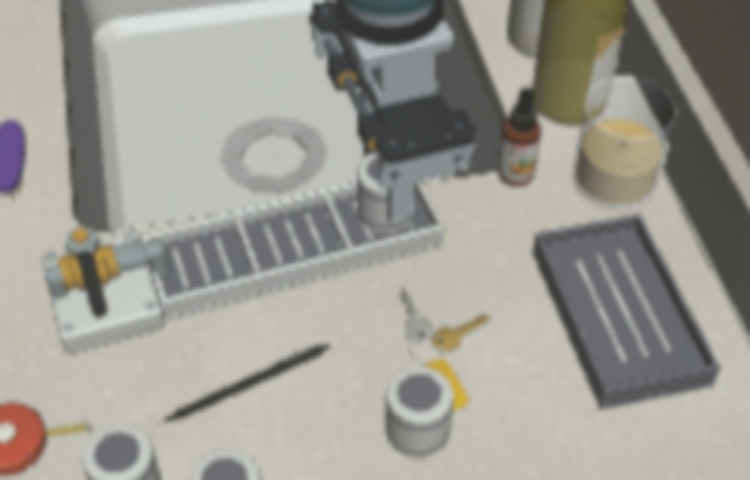

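View pics/b13.png

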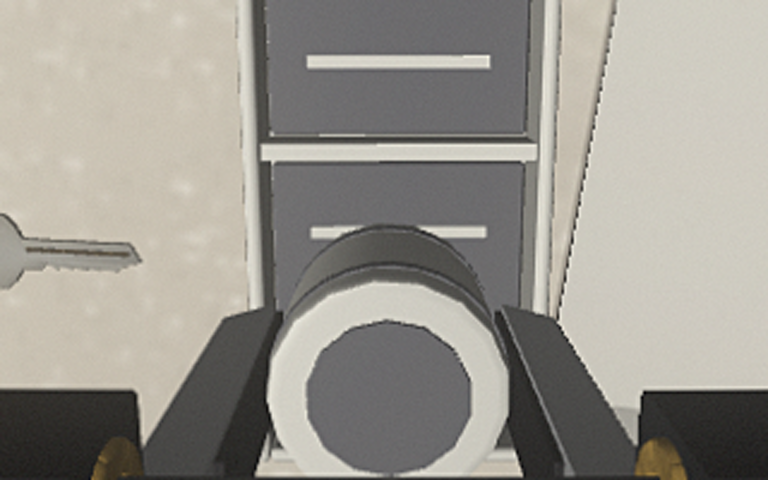

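Call:
{"method": "apply_moves", "body": {
  "increments": "0 5 0 0 0 0;0 5 -0.5 0 0 0;0 1.5 0 0 0 0;0 0 0 0 0 0;0 0 0 0 0 0"
}}

```text
time_s: 18.3
eef_pos: [0.6613, -0.1759, 0.0163]
ee_rot: [-1.57, -0.0, -1.44]
force: [1.3, -0.3, -1.4]
opening: 0.0479
```

Call:
{"method": "apply_moves", "body": {
  "increments": "0 0 0 0 0 0;0 0 0 0 0 0;0 0 0 0 0 0;0 0 0 0 0 0",
  "fingers": -0.35
}}

```text
time_s: 18.8
eef_pos: [0.6607, -0.1758, 0.016]
ee_rot: [-1.571, 0.0, -1.44]
force: [0.0, 0.1, 0.7]
opening: 0.0632
```

Call:
{"method": "apply_moves", "body": {
  "increments": "0 -15 0 0 0 0;0 -25 0 0 0 0;0 -30 0 0 0 0;0 -10 0 0 0 0;0 0 0 0 0 0"
}}

```text
time_s: 19.42
eef_pos: [0.6613, -0.176, 0.097]
ee_rot: [-1.569, -0.001, -1.44]
force: [0.6, 0.0, -0.7]
opening: 0.0635
```

```bash
python3 plan.py .460 -.1567 .10 -90;python3 det.py; python3 snap.py scene 200 110 250 160 3 a14
```

```text
t 19.43 pos [ 0.6613 -0.176   0.097 ] yaw [-89.9  -0.  -82.5] F [ 0.6  0.  -0.7] op 0.0635 j [-0.36  0.49  1.39  0.    1.25 -0.49]
shift(now axes) [ -45.4   -3.4 -197. ] shift(after rot) [ -19.3   -3.  -201.3] rot [-0.1  7.5  0. ] len 202.0
top
  [0.4598, -0.1567, [326.4, 225.4], 114]
scene
  [0.461, -0.1567, [339.1, 240.5], 103]
  [0.456, 0.0563, [238.4, 260.2], 121]
  [0.4206, -0.0128, [274.2, 269.1], 125]
pen [array([0.506, 0.023, 0.005]), array([ 0.535, -0.068,  0.005]), array([ 0.546, -0.105,  0.005])]
19.725 [ 0.6602 -0.1756  0.0947] [ 0.1  1.  -0.1] 0.0634
```

View pics/a14.png

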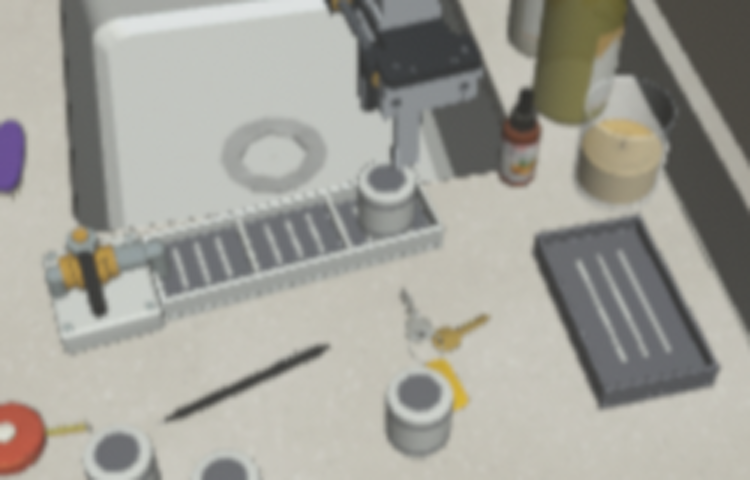

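Call:
{"method": "apply_moves", "body": {
  "increments": "0 0 0 0 7.5 0;-4.8 0 -50.3 0 0 0;-4.8 0 -50.3 0 0 0;-4.8 0 -50.3 0 0 0;-4.8 0 -50.3 0 0 0;0 10 0 0 0 0;0 10 0 0 0 0;0 0 0 0 0 0;0 0 0 0 0 0"
}}

```text
time_s: 20.85
eef_pos: [0.4607, -0.1569, 0.0756]
ee_rot: [-1.571, 0.0, -1.57]
force: [0.7, 0.3, 0.4]
opening: 0.0633
```

```bash
python3 plan.py .460 -.1567 .0055 -90; python3 snap.py wrist 160 100 320 200 2.4 b15
```

```text
t 20.85 pos [ 0.4607 -0.1569  0.0756] yaw [-90.   0. -90.] F [0.7 0.3 0.4] op 0.0633 j [-0.47  0.24  1.87  0.    1.03 -0.47]
shift(now axes) [-0.1 70.1 -0.7] shift(after rot) [-0.2 70.1 -0.7] rot [-0.  0. -0.] len 70.0
20.9 [ 0.4606 -0.1569  0.0758] [ 0.3 -0.4  0.5] 0.0635
```

View pics/b15.png

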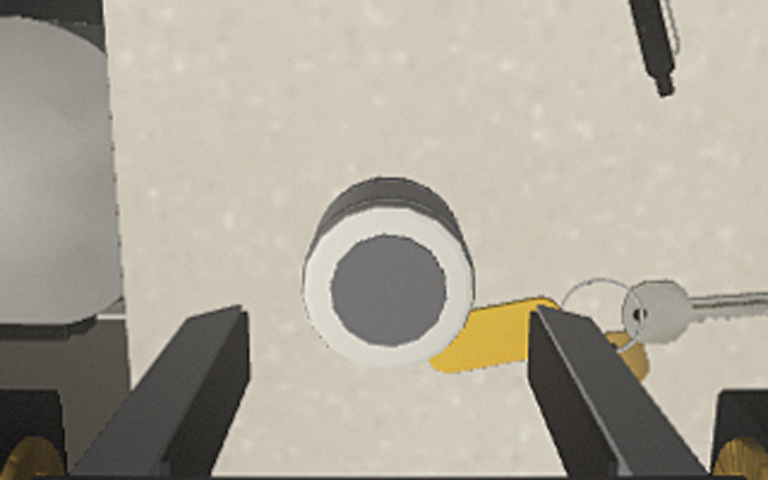

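Call:
{"method": "apply_moves", "body": {
  "increments": "0 20 -0.5 0 0 0;0 20 0 0 0 0;0 15 0 0 0 0;0 10 0 0 0 0;0 0 0 0 0 0;0 0 0 0 0 0"
}}

```text
time_s: 21.65
eef_pos: [0.4597, -0.1568, 0.0114]
ee_rot: [-1.57, -0.0, -1.571]
force: [0.2, -0.3, 0.1]
opening: 0.0632
```

Call:
{"method": "apply_moves", "body": {
  "increments": "0 0 0 0 0 0;0 0 0 0 0 0;0 0 0 0 0 0;0 0 0 0 0 0",
  "fingers": 1,
  "force": 20
}}

```text
time_s: 22.15
eef_pos: [0.4596, -0.1568, 0.0114]
ee_rot: [-1.57, -0.0, -1.571]
force: [0.2, 0.5, 3.3]
opening: 0.0475
```

Call:
{"method": "apply_moves", "body": {
  "increments": "0 -10 0 0 0 0;0 -20 0 0 0 0;0 -30 0 0 0 0;0 -10 0 0 0 0;0 0 0 0 0 0;0 0 0 0 0 0;0 0 0 0 0 0"
}}

```text
time_s: 23.02
eef_pos: [0.4583, -0.1562, 0.0799]
ee_rot: [-1.573, 0.001, -1.571]
force: [-0.4, 0.8, -0.4]
opening: 0.0476
```

```bash
python3 weigh.py; python3 snap.py scene 180 130 250 160 3 a16;python3 plan.py .569 -.336 .08 -88.7
```

```text
[-0.22  0.03 -0.77] [0.52 0.35 0.32] [ -0.   -34.36 -20.08   0.05   0.05  -0.  ] 0.0476 [ 0.4591 -0.1566  0.0809]
23.475 [ 0.4591 -0.1566  0.0809] [ 1.1  0.4 -0.2] 0.0477
t 23.48 pos [ 0.4591 -0.1566  0.0809] yaw [-90.   0. -90.] F [ 1.1  0.4 -0.2] op 0.0477 j [-0.47  0.23  1.86  0.    1.05 -0.47]
shift(now axes) [179.4   0.9 109.8] shift(after rot) [181.8   0.9 105.8] rot [-0.  -1.3 -0. ] len 210.0
```

View pics/a16.png

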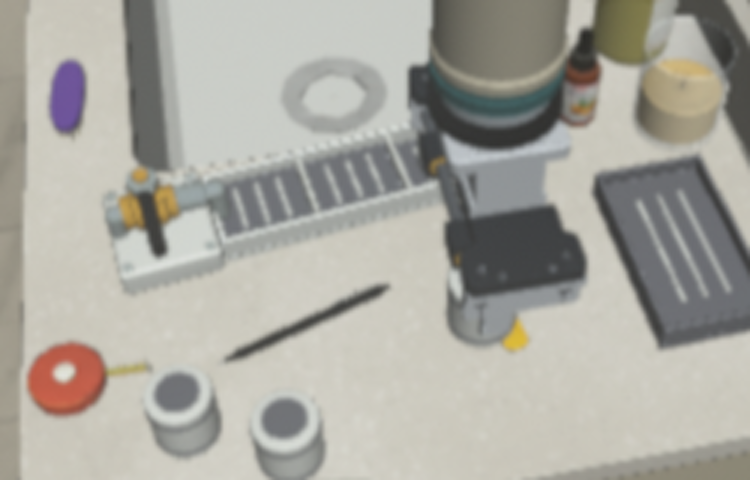

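Call:
{"method": "apply_moves", "body": {
  "increments": "45 0 27.7 0 0 0;45 0 27.7 0 0 0;45 0 27.7 0 0 0;45 0 27.7 0 -1.3 0;0 20 0 0 0 0;0 0 0 0 0 0;0 0 0 0 0 0"
}}

```text
time_s: 24.35
eef_pos: [0.5698, -0.3361, 0.0612]
ee_rot: [-1.571, 0.0, -1.548]
force: [-0.5, 0.2, 0.1]
opening: 0.0476
```

```bash
python3 plan.py .570 -.336 .0285 -88.7; python3 snap.py scene 250 100 220 160 3.3 a17;python3 snap.py wrist 160 100 320 200 2.4 b17
```

```text
t 24.35 pos [ 0.5698 -0.3361  0.0612] yaw [-90.    0.  -88.7] F [-0.5  0.2  0.1] op 0.0476 j [-0.64  0.49  1.5   0.    1.16 -0.66]
shift(now axes) [-0.1 32.7  0.3] shift(after rot) [-0.1 32.7  0.2] rot [ 0.  0. -0.] len 33.0
24.4 [ 0.57   -0.3362  0.0617] [-0.2 -0.6 -0.4] 0.0476
24.45 [ 0.5702 -0.3362  0.0619] [-0.3  0.4  0.1] 0.0473
```

View pics/a17.png

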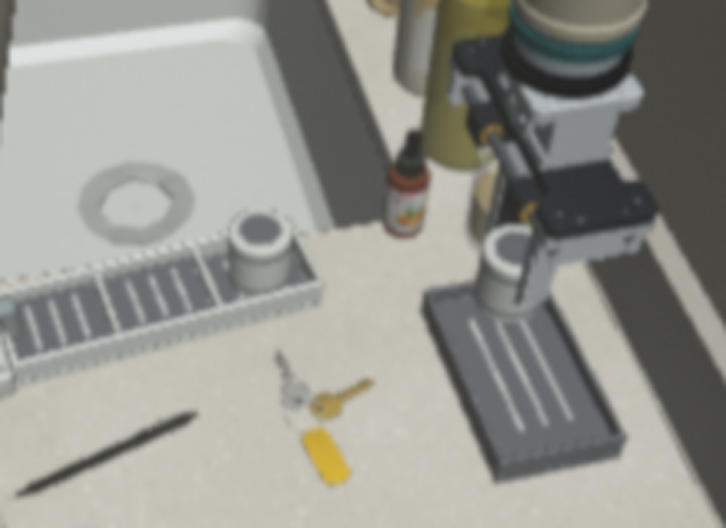

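View pics/b17.png

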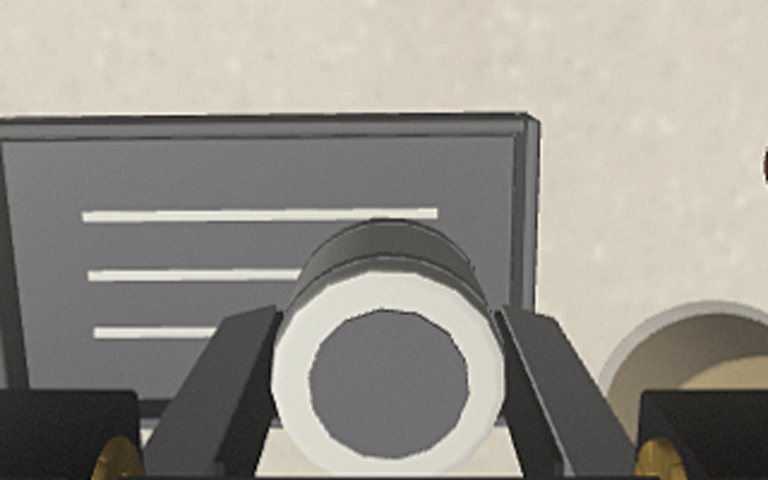

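Call:
{"method": "apply_moves", "body": {
  "increments": "0 15 0 0 0 0;0 12 0 0 0 0;0 4.5 0 0 0 0;0 0 0 0 0 0;0 0 0 0 0 0"
}}

```text
time_s: 25.08
eef_pos: [0.5702, -0.3368, 0.0296]
ee_rot: [-1.57, -0.0, -1.548]
force: [-0.2, -1.0, -0.3]
opening: 0.0476
```

Call:
{"method": "apply_moves", "body": {
  "increments": "0 2 0 0 0 0;0 0 0 0 0 0;0 0 0 0 0 0"
}}

```text
time_s: 25.45
eef_pos: [0.57, -0.3366, 0.0276]
ee_rot: [-1.571, 0.0, -1.548]
force: [-0.2, 0.2, -0.6]
opening: 0.0475
```

Call:
{"method": "apply_moves", "body": {
  "increments": "0 0 0 0 0 0;0 0 0 0 0 0;0 0 0 0 0 0;0 0 0 0 0 0",
  "fingers": -0.35
}}

```text
time_s: 25.95
eef_pos: [0.57, -0.3366, 0.0275]
ee_rot: [-1.571, 0.0, -1.548]
force: [-0.6, -0.2, -0.5]
opening: 0.0636
```

Call:
{"method": "apply_moves", "body": {
  "increments": "0 -15 0 0 0 0;0 -25 0 0 0 0;0 -30 0 0 0 0;0 -20 0 0 0 0;0 0 0 0 0 0"
}}

```text
time_s: 26.58
eef_pos: [0.5713, -0.3376, 0.1204]
ee_rot: [-1.566, -0.003, -1.548]
force: [0.5, -0.8, 0.7]
opening: 0.0633
```

```bash
python3 plan.py .4203 -.013 .10 -90;python3 det.py; python3 snap.py scene 180 110 270 190 2.9 a18
```

```text
t 26.57 pos [ 0.5713 -0.3376  0.1204] yaw [-89.7  -0.2 -88.7] F [ 0.5 -0.8  0.7] op 0.0633 j [-0.64  0.45  1.42  0.    1.27 -0.66]
shift(now axes) [-328.    18.7 -143.7] shift(after rot) [-324.6   20.4 -151. ] rot [-0.3  1.3  0.2] len 359.0
top
  [0.6636, -0.1762, [334.5, 140.6], 117]
  [0.4545, 0.0565, [234.6, 227.5], 124]
  [0.4192, -0.0128, [264.1, 242.9], 129]
scene
  [0.4556, 0.0565, [238.4, 260.4], 125]
  [0.4205, -0.013, [274.3, 269.1], 129]
pen [array([0.506, 0.023, 0.005]), array([ 0.535, -0.068,  0.005]), array([ 0.546, -0.105,  0.005])]
26.875 [ 0.5694 -0.3362  0.1163] [-0.7 -0.7  0.8] 0.0634
```

View pics/a18.png

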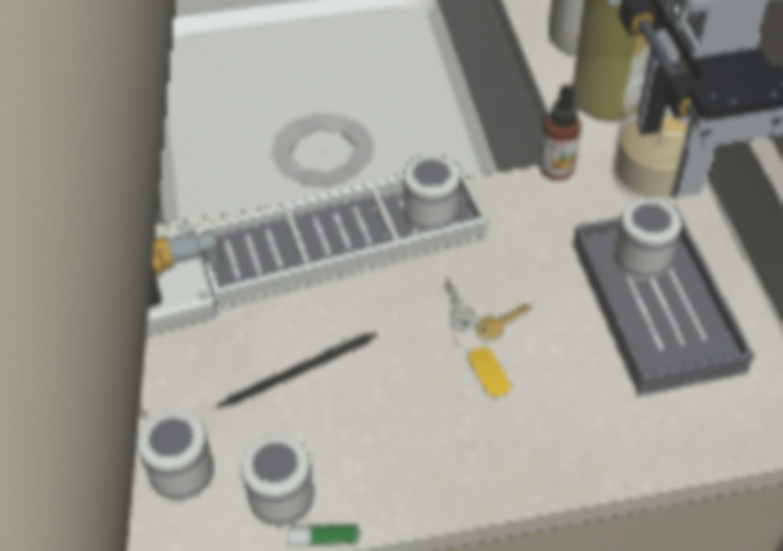

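Run:
```python
import pickle
from h import *
t=pickle.load(open("C0.pkl","rb"))["top"]
for u in [(267,259),(287,261)]: print(onz(t,u,.0075).round(3))
```

```text
[ 0.382 -0.014  0.007]
[ 0.377 -0.063  0.007]
```

Call:
{"method": "apply_moves", "body": {
  "increments": "-41 0 -18.5 0 0 0;-41 0 -18.5 0 0 0;-41 0 -18.5 0 0 0;-41 0 -18.5 0 0 0;-41 0 -18.5 0 0 0;-41 0 -18.5 0 0 0;-41 0 -18.5 0 0 0;-41 0 -18 0 0 0;0 0 0 0 0 0"
}}

```text
time_s: 28.0
eef_pos: [0.4127, -0.0099, 0.117]
ee_rot: [-1.573, 0.001, -1.544]
force: [0.4, -1.1, -0.1]
opening: 0.0635
```

Call:
{"method": "apply_moves", "body": {
  "increments": "0 0 0 0 9.3 0;0 0 0 0 9.3 0;0 0 0 0 9.3 0;0 0 0 0 9.3 0;0 20 0 0 9.1 0;0 0 0 0 0 0;0 0 0 0 0 0"
}}

```text
time_s: 28.88
eef_pos: [0.4156, -0.0126, 0.0977]
ee_rot: [-1.57, 0.0, -2.354]
force: [-1.1, -0.3, 0.7]
opening: 0.0632
```

```bash
python3 plan.py .4203 -.013 .0105 -135; python3 snap.py wrist 160 100 320 200 2.4 b19
```

```text
t 28.88 pos [ 0.4156 -0.0126  0.0977] yaw [ -90.     0.  -134.9] F [-1.1 -0.3  0.7] op 0.0632 j [-0.2   0.12  1.97 -0.    1.06  0.59]
shift(now axes) [-3.1 87.2  3.6] shift(after rot) [-3.1 87.2  3.6] rot [-0.   0.1 -0. ] len 87.0
28.925 [ 0.4157 -0.0125  0.0979] [ 0.8 -0.5  0.4] 0.0634
```

View pics/b19.png

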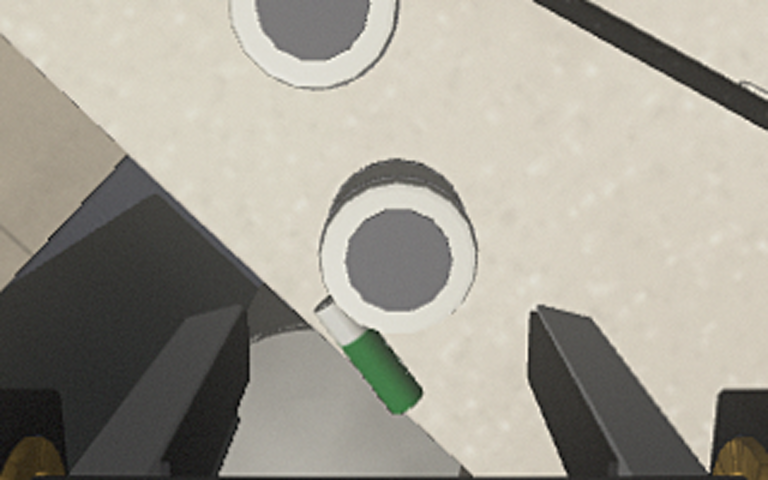

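Call:
{"method": "apply_moves", "body": {
  "increments": "-3 20 3.6 0 0 0;0 25 0 0 0 0;0 20 0 0 0 0;0 15 0 0 0 0;0 7 0 0 0 0;0 0 0 0 0 0;0 0 0 0 0 0"
}}

```text
time_s: 29.8
eef_pos: [0.4204, -0.0126, 0.0111]
ee_rot: [-1.57, 0.001, -2.356]
force: [0.1, -0.2, -0.0]
opening: 0.0635
```

Call:
{"method": "apply_moves", "body": {
  "increments": "0 0 0 0 0 0;0 0 0 0 0 0;0 0 0 0 0 0;0 0 0 0 0 0",
  "fingers": 1,
  "force": 20
}}

```text
time_s: 30.3
eef_pos: [0.4199, -0.0125, 0.0108]
ee_rot: [-1.57, 0.001, -2.356]
force: [-1.0, 0.3, 5.7]
opening: 0.0476
```

Call:
{"method": "apply_moves", "body": {
  "increments": "0 -10 0 0 0 0;0 -20 0 0 0 0;0 -30 0 0 0 0;0 -10 0 0 0 0;0 0 0 0 0 0;0 0 0 0 0 0;0 0 0 0 0 0"
}}

```text
time_s: 31.18
eef_pos: [0.4188, -0.0123, 0.0795]
ee_rot: [-1.573, -0.001, -2.356]
force: [-0.2, 0.0, -3.3]
opening: 0.0478
```

```bash
python3 weigh.py; python3 snap.py wrist 160 100 320 200 2.4 b20;python3 plan.py .6503 -.098 .08 -82.5
```

```text
[-0.02 -0.14 -3.6 ] [0.43 0.43 0.34] [ -0.   -29.33 -20.4    0.06  -0.03  -0.  ] 0.048 [ 0.4197 -0.0125  0.0804]
31.625 [ 0.4196 -0.0125  0.0804] [-0.1 -0.  -3.8] 0.0475
t 31.62 pos [ 0.4196 -0.0125  0.0804] yaw [ -90.    0. -135.] F [-0.1 -0.  -3.8] op 0.0475 j [-0.2   0.14  1.99  0.    1.01  0.59]
shift(now axes) [-102.6    0.4  223.6] shift(after rot) [114.9   0.4 217.5] rot [  0.  -52.5  -0. ] len 246.0
```

View pics/b20.png

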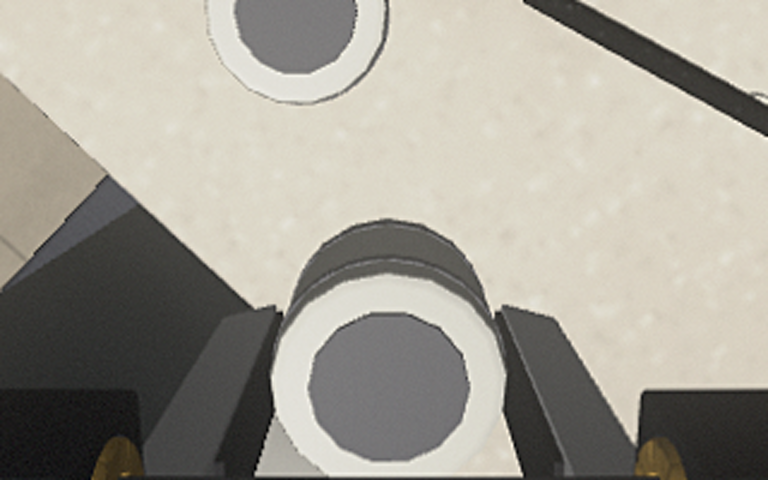

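Call:
{"method": "apply_moves", "body": {
  "increments": "-20.5 0 44.7 0 0 0;-20.5 0 44.7 0 0 0;-20.5 0 44.7 0 0 0;-20.5 0 44.7 0 0 0;-20.5 0 44.7 0 0 0;0 0 0 0 -10.5 0;0 0 0 0 -10.5 0;0 0 0 0 -10.5 0;0 0 0 0 -10.5 0;0 0 0 0 -10.5 0;0 0 0 0 0 0;0 0 0 0 0 0"
}}

```text
time_s: 33.12
eef_pos: [0.6501, -0.098, 0.0802]
ee_rot: [-1.571, 0.0, -1.442]
force: [0.2, -0.5, -2.4]
opening: 0.0474
```

```bash
python3 plan.py .6503 -.098 .0205 -82.5
```

```text
t 33.12 pos [ 0.6501 -0.098   0.0802] yaw [-90.    0.  -82.6] F [ 0.2 -0.5 -2.4] op 0.0474 j [-0.26  0.47  1.48  0.    1.19 -0.38]
shift(now axes) [ 0.  59.7  0.2] shift(after rot) [ 0.  59.7  0.2] rot [ 0.  -0.1 -0. ] len 60.0
```

Call:
{"method": "apply_moves", "body": {
  "increments": "0 20 0 0 0 0;0 17 0 0 0 0;0 10 0 0 0 0;0 0 0 0 0 0"
}}

```text
time_s: 33.62
eef_pos: [0.6495, -0.0978, 0.0323]
ee_rot: [-1.573, 0.001, -1.44]
force: [1.0, -0.9, -3.9]
opening: 0.0476
```

```bash
python3 plan.py .6503 -.098 .0205 -82.5; python3 snap.py wrist 160 100 320 200 2.4 b21
```

```text
t 33.62 pos [ 0.6495 -0.0978  0.0323] yaw [-90.1   0.1 -82.5] F [ 1.  -0.9 -3.9] op 0.0476 j [-0.26  0.51  1.54  0.    1.09 -0.39]
shift(now axes) [ 0.3 11.8  0.8] shift(after rot) [ 0.3 11.8  0.8] rot [ 0.1 -0.  -0.1] len 12.0
33.675 [ 0.6501 -0.098   0.0331] [ 0.3  0.2 -3.7] 0.0476
```

View pics/b21.png

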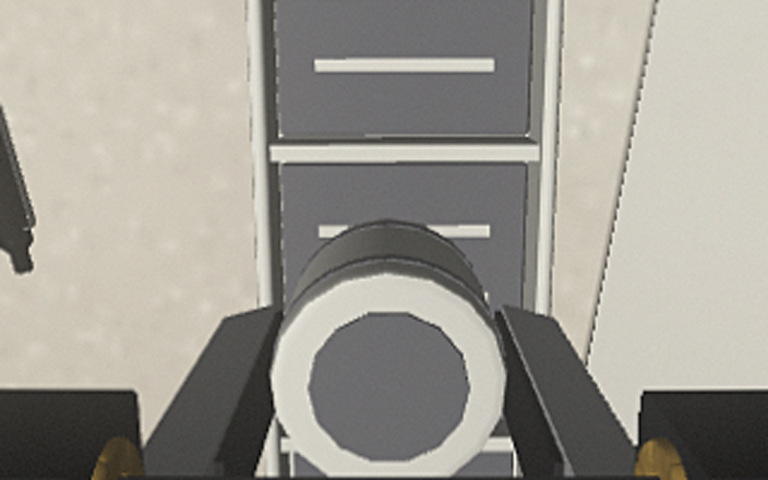

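Call:
{"method": "apply_moves", "body": {
  "increments": "0 0 2.5 0 0 0;0 6 0 0 0 0;0 5 0 0 0 0;0 1 0 0 0 0;0 0 0 0 0 0;0 0 0 0 0 0"
}}

```text
time_s: 34.42
eef_pos: [0.6531, -0.0977, 0.0218]
ee_rot: [-1.57, -0.0, -1.44]
force: [0.6, 0.0, -2.2]
opening: 0.0475
```

Call:
{"method": "apply_moves", "body": {
  "increments": "0 0 0 0 0 0;0 0 0 0 0 0;0 0 0 0 0 0;0 0 0 0 0 0",
  "fingers": -0.35
}}

```text
time_s: 34.92
eef_pos: [0.6526, -0.0976, 0.0215]
ee_rot: [-1.571, 0.0, -1.44]
force: [0.6, -1.1, -0.2]
opening: 0.0631
```

Call:
{"method": "apply_moves", "body": {
  "increments": "0 -15 0 0 0 0;0 -25 0 0 0 0;0 -30 0 0 0 0;0 -10 0 0 0 0;0 0 0 0 0 0"
}}

```text
time_s: 35.55
eef_pos: [0.6531, -0.0978, 0.1025]
ee_rot: [-1.569, -0.001, -1.44]
force: [0.8, -0.3, -0.1]
opening: 0.0631
```

```bash
python3 plan.py .455 .0565 .10 -90;python3 det.py; python3 snap.py scene 180 110 270 190 2.9 a22
```

```text
t 35.55 pos [ 0.6531 -0.0978  0.1025] yaw [-89.9  -0.  -82.5] F [ 0.8 -0.3 -0.1] op 0.0631 j [-0.25  0.46  1.45  0.    1.24 -0.39]
shift(now axes) [-178.8    2.  -176.3] shift(after rot) [-154.3    2.5 -198.1] rot [-0.1  7.5  0. ] len 251.0
top
  [0.663, -0.1762, [334.5, 140.9], 106]
  [0.5722, -0.3395, [403.6, 178.1], 116]
scene
  [0.456, 0.0564, [238.4, 260.2], 120]
pen [array([0.506, 0.023, 0.005]), array([ 0.535, -0.068,  0.005]), array([ 0.546, -0.105,  0.005])]
35.85 [ 0.652  -0.0975  0.1003] [-0.7 -0.2 -1.2] 0.0638
```

View pics/a22.png

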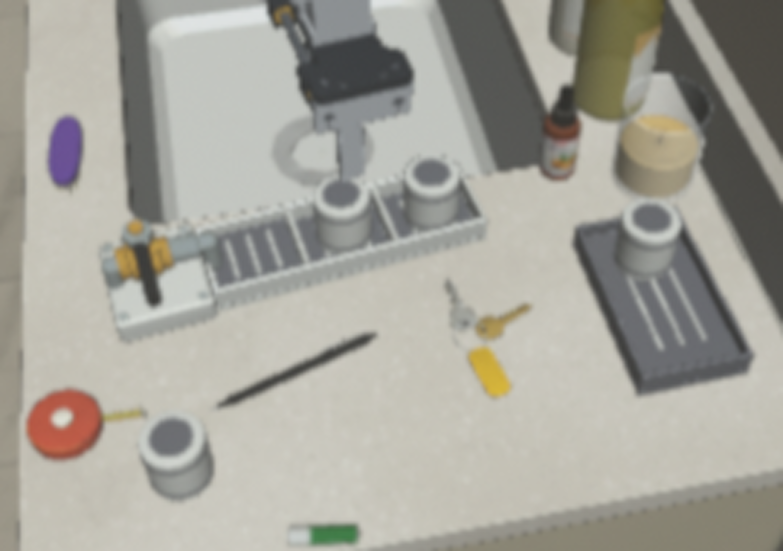

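Call:
{"method": "apply_moves", "body": {
  "increments": "-35.8 0 -35.3 0 0 0;-35.8 0 -35.3 0 0 0;-35.8 0 -35.3 0 0 0;-35.8 0 -35.3 0 0 0;-35.8 0 -35.3 0 0 0;0 0 0 0 -10.5 0;0 0 0 0 -10.5 0;0 0 0 0 -10.5 0;0 0 0 0 -10.5 0;0 0 0 0 -10.5 0;0 0 0 0 0 0;0 0 0 0 0 0"
}}

```text
time_s: 37.35
eef_pos: [0.4541, 0.0567, 0.1013]
ee_rot: [-1.571, 0.0, -0.526]
force: [0.1, -0.6, 0.2]
opening: 0.0634
```

```bash
python3 plan.py .455 .0565 .0105 -30; python3 snap.py wrist 160 100 320 200 2.4 b23
```

```text
t 37.35 pos [0.4541 0.0567 0.1013] yaw [-90.    0.  -30.1] F [ 0.1 -0.6  0.2] op 0.0634 j [-0.03  0.17  1.88  0.    1.08 -1.07]
shift(now axes) [ 0.9 90.8  0.3] shift(after rot) [ 0.9 90.8  0.2] rot [ 0.  -0.1 -0. ] len 91.0
37.4 [0.4542 0.0567 0.1013] [-0.   0.3  0.5] 0.063
```

View pics/b23.png

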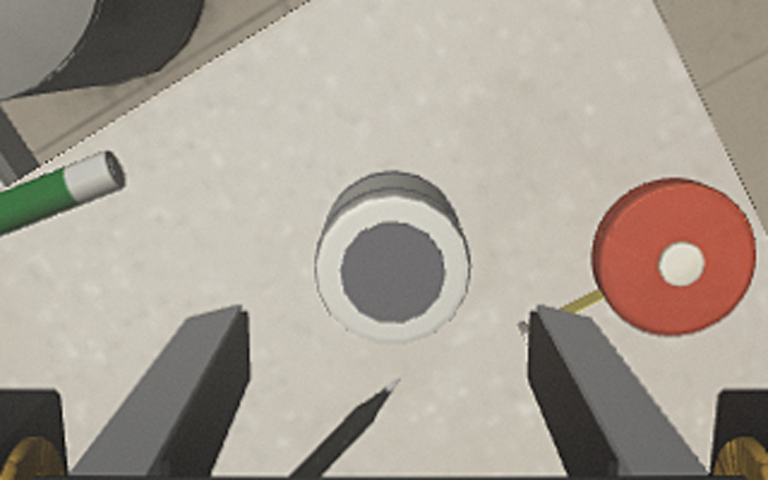

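Call:
{"method": "apply_moves", "body": {
  "increments": "0.9 25 0.3 0 0 0;0 25 0 0 0 0;0 20 0 0 0 0;0 13 0 0 0 0;0 7 0 0 0 0;0 0 0 0 0 0;0 0 0 0 0 0"
}}

```text
time_s: 38.28
eef_pos: [0.4558, 0.0566, 0.012]
ee_rot: [-1.57, -0.001, -0.524]
force: [-0.8, 0.5, -0.1]
opening: 0.0635
```

Call:
{"method": "apply_moves", "body": {
  "increments": "0 0 0 0 0 0;0 0 0 0 0 0;0 0 0 0 0 0;0 0 0 0 0 0",
  "fingers": 1,
  "force": 20
}}

```text
time_s: 38.78
eef_pos: [0.4556, 0.0566, 0.0119]
ee_rot: [-1.57, -0.001, -0.524]
force: [-0.5, 0.1, 5.8]
opening: 0.0478
```

Call:
{"method": "apply_moves", "body": {
  "increments": "0 -10 0 0 0 0;0 -20 0 0 0 0;0 -30 0 0 0 0;0 -10 0 0 0 0;0 0 0 0 0 0;0 0 0 0 0 0;0 0 0 0 0 0"
}}

```text
time_s: 39.65
eef_pos: [0.4544, 0.0565, 0.0805]
ee_rot: [-1.572, 0.002, -0.524]
force: [-0.7, -0.1, -0.4]
opening: 0.0476
```

```bash
python3 weigh.py; python3 snap.py wrist 160 100 320 200 2.4 b24;python3 plan.py .6401 -.0207 .08 -82.5;python3 plan.py .490 -.338 .08 -88.7
```

```text
[ 0.03 -0.46 -0.99] [0.29 0.61 0.42] [-0.000e+00 -3.190e+01 -1.987e+01  2.000e-02  8.000e-02 -0.000e+00] 0.0475 [0.4552 0.0565 0.0814]
40.1 [0.4552 0.0566 0.0814] [ 0.  -0.7 -0.4] 0.048
t 40.1 pos [0.4552 0.0566 0.0814] yaw [-90.   0. -30.] F [ 0.  -0.7 -0.4] op 0.048 j [-0.03  0.2   1.91  0.    1.03 -1.08]
shift(now axes) [198.7   1.4  25.5] shift(after rot) [100.7   1.4 173.2] rot [-0.  52.5 -0. ] len 200.0
t 40.1 pos [0.4552 0.0566 0.0814] yaw [-90.   0. -30.] F [ 0.  -0.7 -0.4] op 0.048 j [-0.03  0.2   1.91  0.    1.03 -1.08]
shift(now axes) [ 227.3    1.4 -324.4] shift(after rot) [395.2   1.4  25.8] rot [-0.  58.7 -0. ] len 396.0
```

View pics/b24.png

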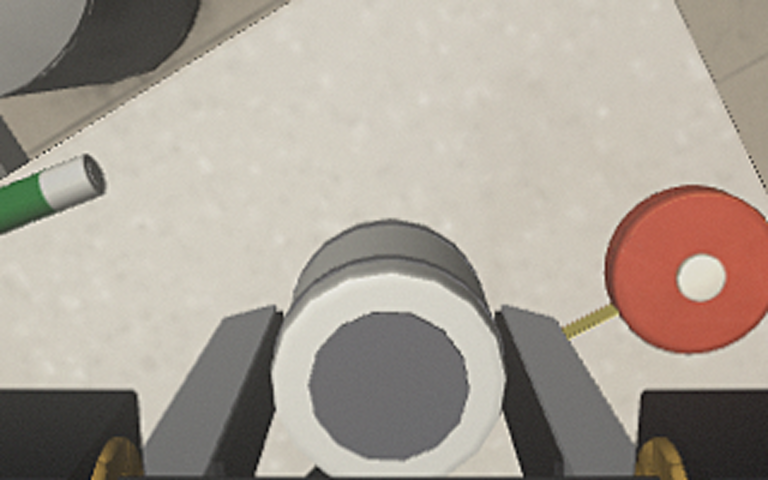

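Call:
{"method": "apply_moves", "body": {
  "increments": "28.4 0 -40.5 0 0 0;28.4 0 -40.5 0 0 0;28.4 0 -40.5 0 0 0;28.4 0 -40.5 0 0 0;28.4 0 -40.5 0 0 0;28.4 0 -40.5 0 0 0;28.4 0 -40.5 0 0 0;28.4 0 -40.5 0 0 0;0 0 0 0 0 0"
}}

```text
time_s: 41.22
eef_pos: [0.4905, -0.3417, 0.0811]
ee_rot: [-1.572, -0.002, -0.527]
force: [-0.1, 0.7, -1.2]
opening: 0.0477
```

Call:
{"method": "apply_moves", "body": {
  "increments": "0 0 0 0 9.8 0;0 0 0 0 9.8 0;0 0 0 0 9.8 0;0 0 0 0 9.8 0;0 0 0 0 9.8 0;0 0 0 0 9.7 0;0 0 0 0 0 0;0 0 0 0 0 0"
}}

```text
time_s: 42.22
eef_pos: [0.4899, -0.337, 0.0814]
ee_rot: [-1.571, 0.0, -1.545]
force: [-0.2, 0.2, -1.5]
opening: 0.0477
```

```bash
python3 plan.py .490 -.338 .028 -88.7; python3 snap.py wrist 120 80 400 240 2 b25;  python3 snap.py scene 250 100 220 160 3.3 a25
```

```text
t 42.23 pos [ 0.4899 -0.337   0.0814] yaw [-90.    0.  -88.5] F [-0.2  0.2 -1.5] op 0.0477 j [-0.72  0.38  1.63  0.    1.13 -0.75]
shift(now axes) [ 1.1 53.4  0.1] shift(after rot) [ 1.  53.4  0.1] rot [ 0.   0.2 -0. ] len 53.0
42.275 [ 0.49   -0.3372  0.0814] [ 0.9 -0.8 -0.5] 0.0476
42.325 [ 0.49   -0.3373  0.0814] [-0.   0.9 -0.5] 0.0477
```

View pics/b25.png

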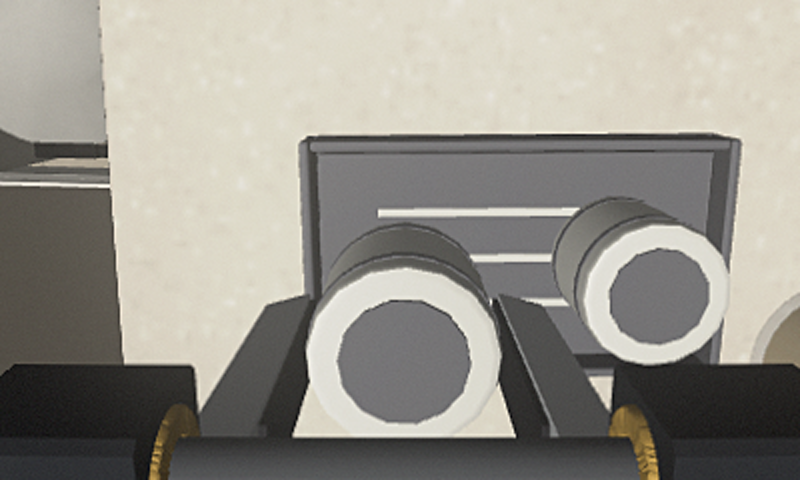

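View pics/a25.png

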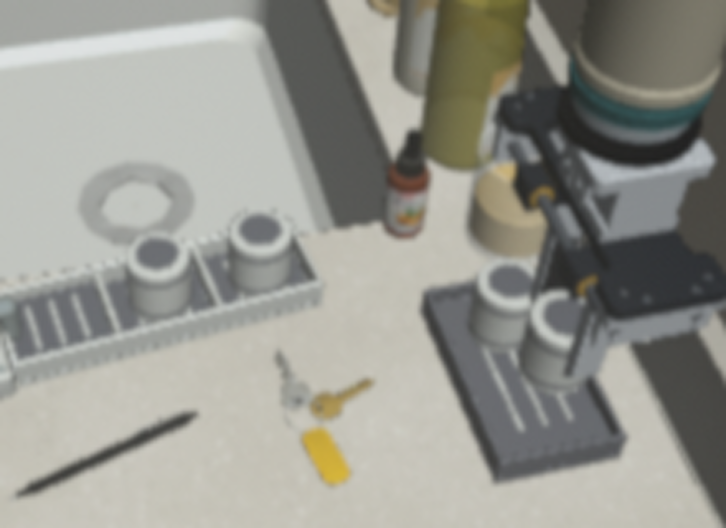

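Call:
{"method": "apply_moves", "body": {
  "increments": "0.5 20 0 0 0 0;0 20 0 0 0 0;0 8 0 0 0 0;0 5 0 0 0 0;0 0.5 0 0 0 0;0 0 0 0 0 0;0 0 0 0 0 0"
}}

```text
time_s: 43.2
eef_pos: [0.4903, -0.3384, 0.0284]
ee_rot: [-1.57, -0.001, -1.548]
force: [-0.4, -0.1, -1.3]
opening: 0.0477
```

Call:
{"method": "apply_moves", "body": {
  "increments": "0 0 0 0 0 0;0 0 0 0 0 0;0 0 0 0 0 0;0 0 0 0 0 0",
  "fingers": -0.3
}}

```text
time_s: 43.7
eef_pos: [0.49, -0.3382, 0.028]
ee_rot: [-1.571, -0.0, -1.548]
force: [0.8, 0.0, -0.5]
opening: 0.0612
```

Call:
{"method": "apply_moves", "body": {
  "increments": "0 -15 0 0 0 0;0 -25 0 0 0 0;0 -40 0 0 0 0;0 -30 0 0 0 0;0 0 0 0 0 0"
}}

```text
time_s: 44.32
eef_pos: [0.4917, -0.3396, 0.1415]
ee_rot: [-1.566, -0.005, -1.548]
force: [-0.0, -0.7, -0.6]
opening: 0.0609
```

```bash
python3 plan.py .578 .0585 .15 0;  python3 snap.py scene 180 110 270 190 2.9 a26; python3 snap.py top 190 100 260 180 3 c26
```

```text
t 44.33 pos [ 0.4917 -0.3396  0.1415] yaw [-89.7  -0.3 -88.7] F [-0.  -0.7 -0.6] op 0.0609 j [-0.72  0.34  1.54  0.    1.26 -0.74]
shift(now axes) [-396.    -9.9   95.4] shift(after rot) [ 86.3  -8.5 398.1] rot [ -0.  -88.7   0.4] len 407.0
44.375 [ 0.4906 -0.3386  0.1394] [ 0.5 -0.1 -0.2] 0.0614
44.425 [ 0.4898 -0.338   0.1379] [-0.4  0.2 -0.4] 0.0609
```

View pics/a26.png

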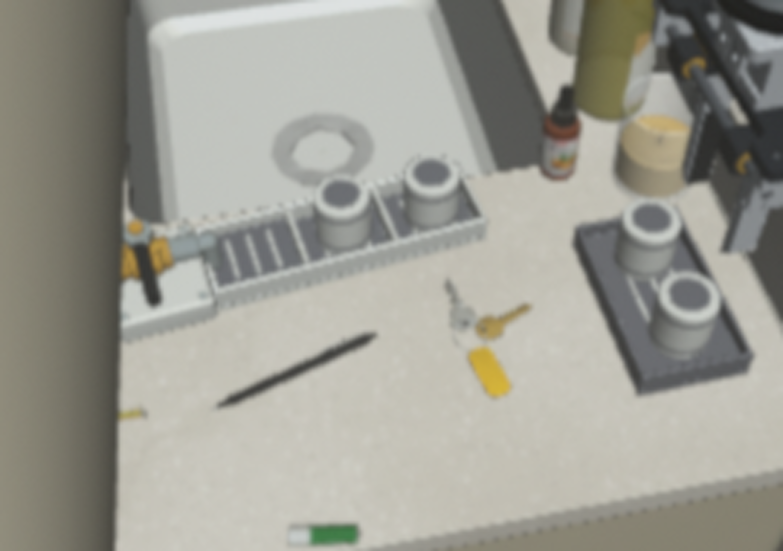

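View pics/c26.png

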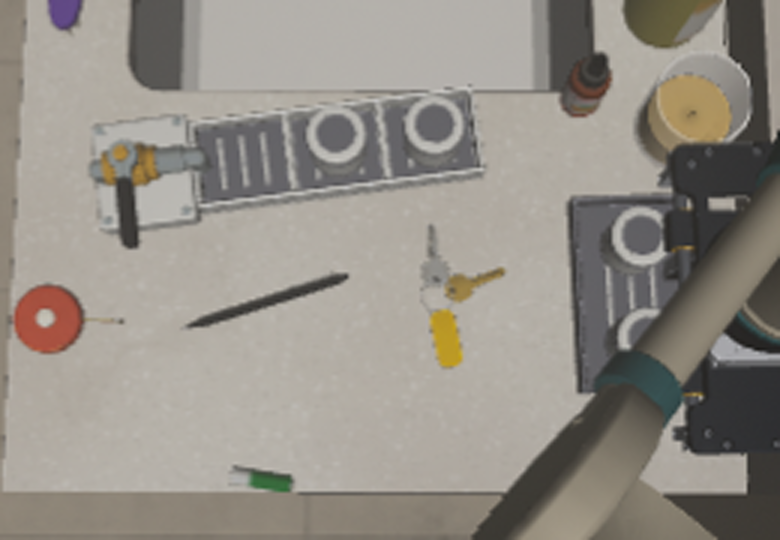

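Call:
{"method": "apply_moves", "body": {
  "increments": "-49.7 0 12 0 0 0;-49.7 0 12 0 0 0;-49.7 0 12 0 0 0;-49.7 0 12 0 0 0;-49.7 0 12 0 0 0;-49.7 0 12 0 0 0;-49.7 0 12 0 0 0;-49.7 0 12 0 0 0;0 0 0 0 0 0",
  "fingers": 0
}}

```text
time_s: 45.55
eef_pos: [0.5761, 0.0648, 0.136]
ee_rot: [-1.574, 0.001, -1.543]
force: [0.3, -0.4, 0.0]
opening: 0.0471
```

Call:
{"method": "apply_moves", "body": {
  "increments": "0 0 0 0 -9.6 0;0 0 0 0 -9.6 0;0 0 0 0 -9.6 0;0 0 0 0 -9.6 0;0 0 0 0 -9.6 0;0 0 0 0 -9.6 0;0 0 0 0 -9.6 0;0 0 0 0 -9.6 0;0 0 0 0 -9.6 0;0 0 0 0 -9.8 0;0 0 0 0 0 0;0 0 0 0 0 0"
}}

```text
time_s: 47.05
eef_pos: [0.5764, 0.0608, 0.1373]
ee_rot: [-1.571, 0.001, 0.128]
force: [0.5, 0.2, 0.6]
opening: 0.0472
```

```bash
python3 plan.py .579 .060 .0666 7.5; python3 snap.py wrist 160 100 320 200 2.4 b27
```

```text
t 47.05 pos [0.5764 0.0608 0.1373] yaw [-90.    0.1   7.3] F [0.5 0.2 0.6] op 0.0472 j [-0.01  0.32  1.58 -0.    1.25 -1.71]
shift(now axes) [ 2.6 70.7 -1.2] shift(after rot) [ 2.5 70.7 -1.2] rot [-0.  -0.2 -0.1] len 71.0
47.1 [0.5766 0.061  0.1375] [-0.1 -0.2 -0. ] 0.047
```

View pics/b27.png

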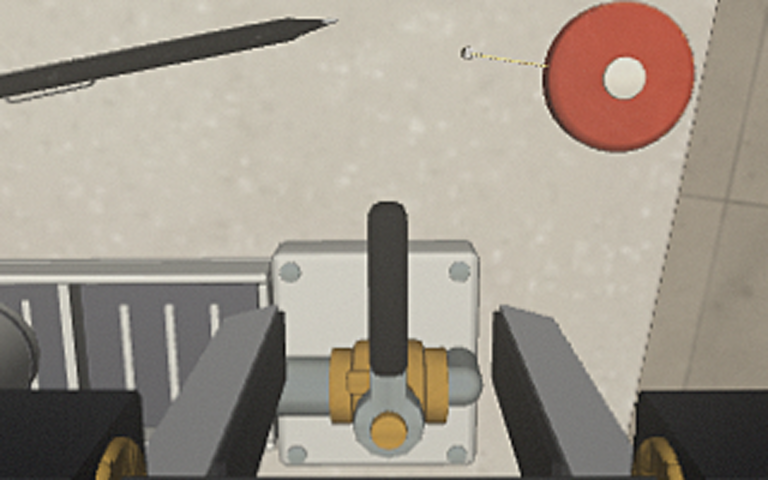

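Call:
{"method": "apply_moves", "body": {
  "increments": "2.5 20 -1 0 0 0;0 20 0 0 0 0;0 20 0 0 0 0;0 10 0 0 0 0;0 0 0 0 0 0;0 0 0 0 0 0"
}}

```text
time_s: 47.85
eef_pos: [0.5802, 0.0608, 0.0687]
ee_rot: [-1.571, -0.001, 0.131]
force: [0.3, -0.3, 0.4]
opening: 0.0468
```

Call:
{"method": "apply_moves", "body": {
  "increments": "0 0 0 0 0 0;0 0 0 0 0 0;0 0 0 0 0 0;0 0 0 0 0 0;0 0 0 0 0 0",
  "fingers": 1,
  "force": 15
}}

```text
time_s: 48.48
eef_pos: [0.5796, 0.0609, 0.068]
ee_rot: [-1.571, -0.0, 0.131]
force: [-0.3, 0.5, 1.2]
opening: 0.012
```

Call:
{"method": "apply_moves", "body": {
  "increments": "0.6 0 8.1 0 9 0;0.6 0 8.1 0 9 0;0.6 0 8.1 0 9 0;0.6 0 8.1 0 9 0;0.6 0 8.1 0 9 0;0 0 0 0 0 0"
}}

```text
time_s: 49.22
eef_pos: [0.59, 0.0997, 0.0681]
ee_rot: [-1.57, -0.0, -0.652]
force: [-0.1, 0.8, 0.9]
opening: 0.0115
```

Call:
{"method": "apply_moves", "body": {
  "increments": "0.6 0 8.1 0 9 0;0.6 0 8.1 0 9 0;0.6 0 8.1 0 9 0;0.6 0 8.1 0 9 0;0.6 0 8.1 0 9 0;0 0 0 0 0 0;0 0 0 0 0 0"
}}

```text
time_s: 50.1
eef_pos: [0.6243, 0.1194, 0.0681]
ee_rot: [-1.569, 0.001, -1.437]
force: [1.9, 2.2, 0.3]
opening: 0.0117
```

```bash
python3 plan.py .6242 .1183 .0666 -82.5
```

```text
t 50.1 pos [0.6243 0.1194 0.0681] yaw [-89.9   0.  -82.3] F [1.9 2.2 0.3] op 0.0117 j [ 0.08  0.45  1.55  0.    1.14 -0.06]
shift(now axes) [ 1.1  1.5 -0.3] shift(after rot) [ 1.1  1.5 -0.3] rot [-0.1  0.2 -0. ] len 2.0
```

Now press on against the open stop.

Call:
{"method": "apply_moves", "body": {
  "increments": "0 0 3 0 3 0;0 0 3 0 3 0;0 0 0 0 0 0"
}}

```text
time_s: 50.48
eef_pos: [0.6245, 0.1191, 0.0679]
ee_rot: [-1.581, -0.001, -1.541]
force: [-7.5, 0.0, 7.6]
opening: 0.0128
```

Call:
{"method": "apply_moves", "body": {
  "increments": "0 0 3 0 2 0;0 0 3 0 2 0;0 0 0 0 0 0"
}}

```text
time_s: 50.85
eef_pos: [0.6246, 0.1185, 0.0675]
ee_rot: [-1.592, -0.004, -1.611]
force: [-16.4, -2.1, 13.0]
opening: 0.0136
```

Call:
{"method": "apply_moves", "body": {
  "increments": "0 0 -7 0 -6 0;0 0 0 0 0 0;0 0 0 0 0 0;0 0 0 0 0 0",
  "fingers": 0
}}

```text
time_s: 51.35
eef_pos: [0.6292, 0.12, 0.0679]
ee_rot: [-1.57, -0.0, -1.51]
force: [0.1, 0.2, -0.3]
opening: 0.0464
```

Call:
{"method": "apply_moves", "body": {
  "increments": "0 -20 0 0 0 0;0 -40 0 0 0 0;0 -50 0 0 0 0;0 -40 0 0 0 0;0 0 0 0 0 0"
}}

```text
time_s: 51.98
eef_pos: [0.6313, 0.1203, 0.2219]
ee_rot: [-1.563, 0.0, -1.51]
force: [0.3, 0.3, 0.5]
opening: 0.0469
```

```bash
python3 plan.py .35 .25 .25 -82.5; python3 snap.py wrist 120 60 400 260 2 b30;  python3 snap.py scene 180 110 270 190 2.9 a30
```

```text
t 51.98 pos [0.6313 0.1203 0.2219] yaw [-89.5   0.  -86.5] F [0.3 0.3 0.5] op 0.0469 j [0.08 0.36 1.3  0.   1.47 0.02]
shift(now axes) [-146.6  -30.3 -272.6] shift(after rot) [-165.3  -28.1 -262. ] rot [-0.5 -4.   0. ] len 311.0
52.025 [0.6297 0.1201 0.2192] [-0.4  0.2 -0.3] 0.0472
52.075 [0.6286 0.12   0.2174] [ 0.1 -0.2 -0.9] 0.0469
```

View pics/b30.png

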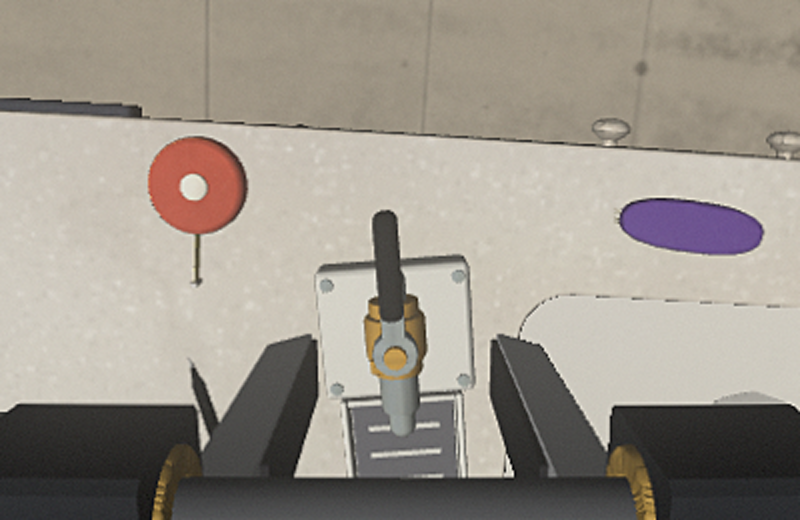

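View pics/a30.png

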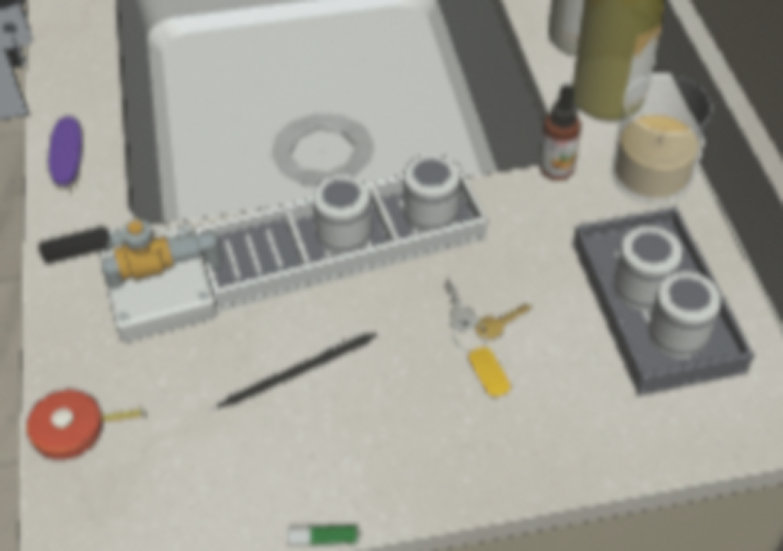

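```bash
python3 snap.py top 190 90 260 180 3 c31
python3 - <<'E'
from plant import robot
from h import *
import det
# heights from two views
def raw(n):
    c=robot.camera(n); im=c["pixels"].astype(int); g=im.sum(2)/3
    return c,[o[2] for o in det.det(n)]
for n in("top","scene"): print(n,raw(n)[1])
E
```

```text
52.125 [0.628  0.12   0.2164] [0.4 0.2 0.6] 0.0467
top [[334.5, 140.7], [301.5, 144.0], [209.8, 153.4], [399.7, 190.5], [405.8, 212.1]]
scene []
```

View pics/c31.png

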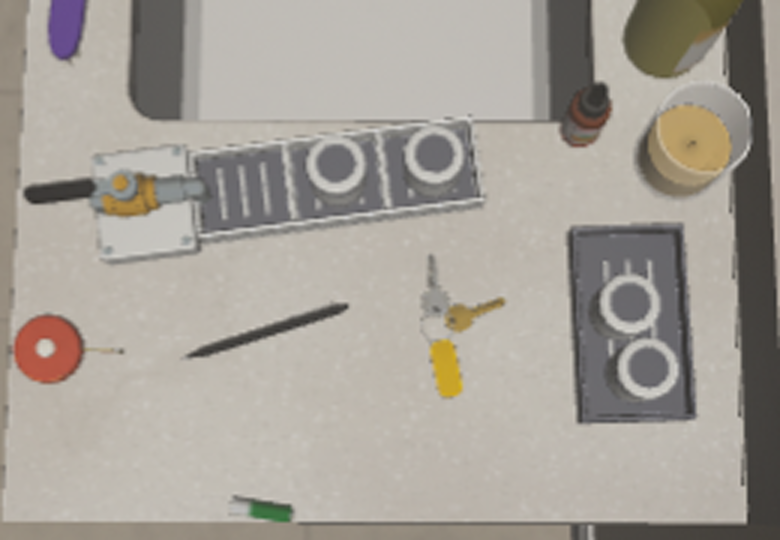

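Run:
```python
from plant import robot
from h import *
t,s=robot.camera("top"),robot.camera("scene")
for a,b in [((334.5,140.7),(328.6,170.9)),((301.5,144.),(297.9,176.9)),((399.7,190.5),(404.5,195.5)),((405.8,212.1),(417.5,211.5))]:
    d1,d2=ray(t,a),ray(s,b); k=np.linalg.lstsq(np.c_[d1,-d2],s["position"]-t["position"],rcond=None)[0]
    print((t["position"]+k[0]*d1).round(4),(s["position"]+k[1]*d2).round(4))
print(robot.state()["force"].round(1))
```

```text
[ 0.6622 -0.1761  0.0559] [ 0.6618 -0.1775  0.0558]
[ 0.6517 -0.0976  0.0629] [ 0.6512 -0.1     0.0626]
[ 0.5398 -0.3259  0.0677] [ 0.5394 -0.3272  0.0679]
[ 0.4896 -0.3383  0.0684] [ 0.4892 -0.3394  0.0686]
[-0.2  0.2  0.2]
```

```bash
python3 -c "
from plant import robot
print(robot.finish_job())"
```

```text
the job is handed in; nothing more can be done
None
```

The job is done and handed in, at about 52 s of the 208 s allowed. No verdict came back.

**Stopcock:** I turned the lever to the shut stop first and to the open stop last. Each time I pushed on until the lever stopped moving against rising force. The last pictures show it in line with the pipe.

**Cartridges:** Four were present.

| Weight when lifted | Verdict | Where it went |
|---|---|---|
| 3.25 N | full | right compartment of the bay |
| 3.6 N | full | middle compartment of the bay |
| 0.77 N | spent | reject tray |
| 0.99 N | spent | reject tray |

**Last checks:**
- **Seats:** From two camera views, the tops in the bay stand at about 56 and 63 mm, against 62 mm expected with the seats down. The 56 mm figure is rougher than I would like, but it is still on the "down" side.
- **Tray floor:** The tops in the tray stand at about 68 mm, which means its floor is still up.
- **Bystanders and robot:** The other things on the worktop look unmoved in the pictures, and the gripper was clear and touching nothing.

**What disagreed:**
- **Fingertip height:** The fingertips sat roughly 25 to 45 mm higher than the reported tool position and the stated 19 mm would put them. My first grip on the lever closed above it, without touching it. I set grip heights from the pictures and the force readings instead.
- **Moved cartridge:** One spent cartridge in the tray shifted about 3 cm while the arm was away. It is still upright and fully inside the tray.

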